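# Put the washed tea things away

### The arm

A 6-joint arm with a two-finger parallel gripper is mounted at the origin on the work surface. World frame = base frame: x ahead of the robot, y to its left, z up, the work surface at z = 0. Lengths are in m, angles in rad, forces in N, time in s.
With the tool pointing down it reaches from about 0.375 to 0.9 m from the base axis. Payload 3.1 kg.
Tool frame: the origin (TCP) lies where the fingers leave the gripper's body, on its centre line; the fingertips stand manip.tip_reach ahead of it and the grasp point (between the pads) lies 54 mm ahead of it (manip.tip_reach is the distance from the TCP to the fingertips, in m); z points along the fingers, y is the direction in which the jaws open and shut (so a half turn about z gives the same grasp; the last joint's range is limited). The gripper opens to 85 mm and grips with 20 to 120 N. Pads are 22 mm wide; open, the fingers measure 114 mm over their backs; the gripper's body (76 mm by 85 mm) begins 54 mm behind the grasp point. The pads swing forward as they close: fully open they stand 13 mm farther back than shut.
Start: joints at [-1.425, 0.527, 1.433, -0, 1.181, -0.178], TCP at [0.199, -0.592, 0.304] pointing down, gripper open.
Joint ranges: [-3.08, 3.08], [-0.75, 2.2], [0.22, 2.44], [-1.43, 4.57], [0, 2.65], [-2.85, 2.85]. Speed limits (rad/s): [2.79, 2.79, 3.14, 3.14, 3.14, 3.14].

### API

Orientations are given as a unit quaternion [x, y, z, w].
In Python, from station import manip, cams, order gives the robot as it stands. The module is installed in compiled form; this text tells all that it offers.
- The arm moves only by the tool drive_tool, never from a script. Its arguments are lists of equal length, an entry for each row: "linear": the shift along the tool's x, y, z in mm, a list of three; "rot": the turn, a rotation vector about the tool's x, y, z in degrees, a list of three; "hand": the finger opening in mm, from 0 to 85.4. A call has 1 to 20 rows; each row shifts and turns the pose as measured when the row begins, along the tool's axes as they then stand; what a row does not reach is not made up. A row lasts 1/12 s, in which the tool goes at most 41.7 mm and 7.16 degrees, less where a joint would pass 70% of its speed; a pose out of reach is approached as far as the arm can. A call with a gripper value outside its range is refused whole. The fingers move at their own pace and stop on an object; "force" is the grip in N (left out, the last holds). Time passes only in rows, so rows that do not move let the fingers close. It gives the time, the measured TCP pose, the force and the opening at its end, in the units of the state.
- manip.sense(): the state, without advancing time (a new reading comes with each control period).
- cams.snapshot(name): name is "scene" or "top" or "wrist"; returns the picture (420x560x3 uint8, red, green, blue); there is no depth.
- cams.camera_model(name): a dict with "vfov" (degrees; the focal length in pixels is half the picture's height over the tangent of half this angle, whatever the lens; pixels are square), "cx", "cy" (the principal point, pixels), "k1" (the pictures are not rectified: a ray, as slopes to the right and down, at radius r is drawn at 1 + k1 r^2 times it, then the intrinsics apply), "rvec" (rotation vector, rad) and "tvec" (3), from world to camera coordinates, as OpenCV has them. Camera axes: x right, y down, z forward; pixel columns grow to the right and rows downward; lengths in m; the calibration is good to about 2 mm. A picture is of the moment at which its call begins: read the wrist's pose just before it. camera_model takes no time and is no camera call; for the wrist camera it gives the pose at the moment of the call.
- order.sign_off(): hands the job in, once; it reports no verdict.
Trained networks look in the newest picture that a camera, given by its name, has taken for a name from the list of things; names that differ only in an ending like _2 or _b are one class to them, and where a whole thing is asked for, a point or a joint stands for the part that bears it (a point fixed in the world has none). Each returns a list of dicts, best first, with "score" (0 to 1); they miss things now and then, are a little off and sometimes report something else, mostly with a low value. They report only what shows in the picture. A call takes as long as a camera call. They do not tell look-alikes from the thing itself.
- cams.regions_of(label, camera): "pixels" (420x560 bool, what is visible of it) and "rect" ([left, top, right, bottom] in pixels, round what is visible of it).
- cams.spot_point(label, camera): "at" ([column, row] in pixels: a listed point, or the origin of a listed thing).
The state is a dict: "t": time; "q": joint angles; "qd": joint speeds; "tau": joint torques, N m; "tcp_pos": TCP position; "tool_rot": TCP orientation; "force": force on the tool from outside, world axes, zero at the start; "ft_torque": the same for the moment, N m; "finger_gap": opening from 0.0 (shut) to 1.0 (fully open).
Only numpy, scipy, OpenCV 4.12 (cv2) and the standard library are available. Lean on these libraries where they do the work, as an engineer would, in place of code of your own. Each camera call takes 0.05 s, during which the arm holds its last target. There are 200 camera calls.

### The job

Put the washed tea things away: hang both tea infusers by their eyes inside the low cupboard, one on each of the two hooks, so that they hang freely, and slide every coaster standing in the drying rack edgewise into the bamboo coaster holder, one to a slot, pushed fully down and centred in the slot's length. Leave the kettle, the flask, the sugar bowl and the glass cups where they stand.

Things in the scene. Friction and masses are not known exactly. Their poses are not given: they have to be found in the camera images.
- cupboard: Low wood and glass cupboard, open at the front, no door, fixed; 260 wide, 175 deep, 292 tall; clear glass roof (underside at 284), back and wood-framed sides; floor and sides 12 thick. Two red metal hooks on a back rail. Place and yaw vary. Origin: middle of the front lower edge, on the counter; x points level into the cupboard, y to the left seen from the front, z up.
- hook_left (a point): Left hook (cupboard y = +45), a 6 mm round bar: the corner of its bend, on the centre line, at height 210 and 95 behind the front edge. From here the tip rises straight up to height 231 (53 below the roof) and the bar runs level 63 back to the rail; an eye may hang anywhere along it.
- hook_right (a point): Right hook (cupboard y = -45), same shape as the left.
- holder: Bamboo coaster holder, fixed, 90 (x) by 172 (y), 38 tall. Place and yaw vary. Origin: centre of its underside; z up. Four slots run along its x at y = -60, -20, +20, +60; each is 12 wide and 30 deep (slot floor at height 8), open at the top and at both ends, 74 long.
- drainer: Drying rack, steel wire on a grey base 100 (x) by 184 (y) by 6 thick, fixed; place and yaw vary. Origin: centre of its underside. Four places at y = -69, -23, +23, +69, each a 12 wide gap between two wire hoops that lie in the x-z plane, tops at height 38. The coasters start here, standing on the base.
- infuser1: Tea infuser, black handle, about 90 g, lying flat. Origin: on its underside below the grip; x along the handle to the eye, z up as it lies. Steel drum 44 across, 28 tall at x = -42; handle 12 wide, 10 thick, x -20 to 92, centred at z = 18; small foot at x = 80; flat eye ring (hole 26, outside 36, 5 thick) in the x-y plane. Balance near x = -20. Hung, x points up.
- infuser1_grip (a point): Centre of the handle at the place to grip (x = 0, z = 18 of the infuser).
- infuser1_eye (a point): Centre of the eye ring (x = 110, z = 18 of the infuser).
- infuser2: Tea infuser, dark brown handle, about 90 g, lying flat. Origin: on its underside below the grip; x along the handle to the eye, z up as it lies. Steel drum 44 across, 28 tall at x = -42; handle 12 wide, 10 thick, x -20 to 92, centred at z = 18; small foot at x = 80; flat eye ring (hole 26, outside 36, 5 thick) in the x-y plane. Balance near x = -20. Hung, x points up.
- infuser2_grip (a point): Centre of the handle at the place to grip (x = 0, z = 18 of the infuser).
- infuser2_eye (a point): Centre of the eye ring (x = 110, z = 18 of the infuser).
- coaster1: Square cork-faced bamboo coaster, 76 x 76 and 8 thick, about 35 g, standing on edge in the drying rack, plain and identical to the others; two to four of them are present. Origin: middle of its lower edge as it stands; y is across its thickness, x along its width, z up to its upper edge 76 above.
- coaster2: Square cork-faced bamboo coaster, 76 x 76 and 8 thick, about 35 g, standing on edge in the drying rack, plain and identical to the others; two to four of them are present. Origin: middle of its lower edge as it stands; y is across its thickness, x along its width, z up to its upper edge 76 above.
- coaster3: Square cork-faced bamboo coaster, 76 x 76 and 8 thick, about 35 g, standing on edge in the drying rack, plain and identical to the others; two to four of them are present. Origin: middle of its lower edge as it stands; y is across its thickness, x along its width, z up to its upper edge 76 above.
- coaster4: Square cork-faced bamboo coaster, 76 x 76 and 8 thick, about 35 g, standing on edge in the drying rack, plain and identical to the others; two to four of them are present. Origin: middle of its lower edge as it stands; y is across its thickness, x along its width, z up to its upper edge 76 above.
- kettle: Chrome kettle, 160 across, 200 tall, standing on the counter, origin at the centre of its underside. Not part of the job.
- flask: Red plastic press-button tea flask, 114 across, 250 tall, standing on the counter, origin at the centre of its underside. Not part of the job.
- sugar_bowl: White porcelain sugar bowl with lid, 90 across, 87 tall, standing on the counter, origin at the centre of its underside. Not part of the job.
- cup1: Small glass cup, 60 across, 62 tall, standing on the counter, origin at the centre of its underside. Not part of the job.
- cup2: Small glass cup, 60 across, 62 tall, standing on the counter, origin at the centre of its underside. Not part of the job.
- cup3: Small glass cup, 60 across, 62 tall, standing on the counter, origin at the centre of its underside. Not part of the job.
There are look-alikes about, which are no part of the job. Leave any blue look-alike of the coaster3 alone.

How it is judged:
By the outcome, as a careful person would: the job done as asked, in the order asked, and still so for the second after the job is handed in, with the robot touching nothing.
Of coaster1, coaster2, coaster3, coaster4 only 2 to 4 are there at a start; the rules pass over those that are not, and their reading is None.
At some moment in a run one of infuser1, infuser2 may be knocked a few centimetres aside while the robot is not near it.
It also fails if it takes over 210 s, if anything falls off the work surface, if the arm or the gripper's body presses on something with over 40 N, if the wrist force passes 120 N, or if a joint passes its speed limit or range.

## Working session

There is one attempt and no reset: what is moved stays moved. The work goes in short steps, Python scripts to look and compute and a tool call to move; the robot and the scene stay as the last step left them, time stands still between calls to the robot, and variables do not carry over. Pictures are saved under pics/ and viewed, about 12 in all and at most 16, crops included, and the job is handed in when it is done.

Besides the shell and the picture viewer there is one more tool, called after "Call:" in YAML: its name, and indented under it one key for each argument. drive_tool: Moves the arm, as the interface text tells. Its arguments: {"type":"object","properties":{"linear":{"type":"array","items":{"type":"array","items":{"type":"number"}}},"rot":{"type":"array","items":{"type":"array","items":{"type":"number"}}},"hand":{"type":"array","items":{"type":"number"}},"force":{"type":"number"}},"required":["linear","rot","hand"]}

```bash
ls; mkdir -p pics; python3 - <<'E'
from station import manip,cams,order
import cv2,numpy as np
print(manip.sense(), manip.tip_reach)
ims=[]
for n in("scene","top","wrist"):
    im=cams.snapshot(n); cv2.imwrite(f"pics/{n}0.png",im[...,::-1]); print(n,cams.camera_model(n))
E
```

```text
pics
{'t': 0.0, 'q': array([-1.42450608e+00,  5.28437174e-01,  1.43393272e+00, -1.26917998e-05,
        1.18136728e+00, -1.78487462e-01]), 'qd': array([ 0.00055167, -0.00078851,  0.00041473,  0.00098032,  0.00121549,
       -0.00133302]), 'tau': array([-5.57373696e-04, -4.42351341e+01, -1.78028798e+01, -4.31115632e-04,
        8.59119667e-03, -1.46032971e-05]), 'tcp_pos': array([ 0.19938484, -0.59174285,  0.30294158]), 'tool_rot': array([ 9.86842921e-01,  1.61678383e-01,  1.13937407e-05, -1.07221572e-03]), 'force': array([0.16617779, 0.48186546, 0.34017692]), 'ft_torque': array([-0.01551038, -0.01748572,  0.03160891]), 'finger_gap': 0.9981315198617314} 0.0726
scene {'vfov': 44.931381580411085, 'cx': 274.80778590283506, 'cy': 210.09491471863097, 'k1': -0.03009779831914518, 'rvec': array([ 2.36183261,  0.63062325, -0.20905231]), 'tvec': array([-0.47775982, -0.16953917,  1.8697267 ])}
top {'vfov': 56.53944287893695, 'cx': 276.02037343400787, 'cy': 202.42599800133715, 'k1': -0.08546867540623374, 'rvec': array([ 2.12022529, -2.17622389,  0.11540408]), 'tvec': array([-0.04288589,  0.58140607,  1.03136942])}
wrist {'vfov': 64.14935491010702, 'cx': 278.7419481238687, 'cy': 205.5493486229214, 'k1': -0.029201053003833934, 'rvec': array([-2.35743771,  1.69486861,  0.24349756]), 'tvec': array([-0.62359388, -0.03485084,  0.3797573 ])}
```

View pics/top0.png

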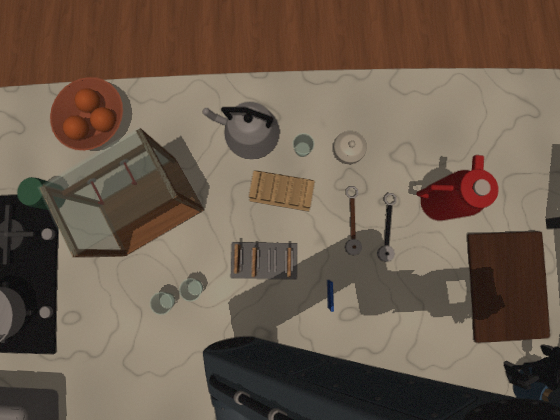

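View pics/scene0.png

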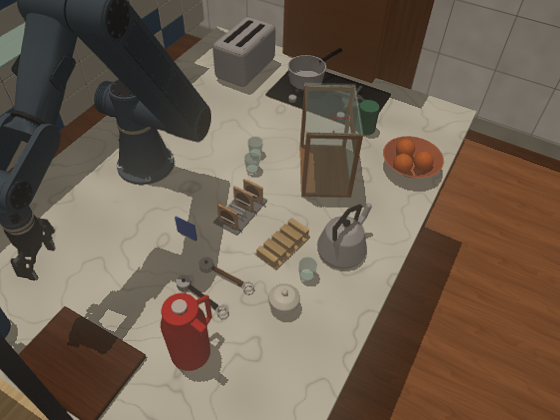

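```bash
cat > h.py <<'E'
from station import manip,cams,order
import cv2,numpy as np
from scipy.spatial.transform import Rotation as R
from scipy.optimize import least_squares
def K(m): 
    f=210/np.tan(np.radians(m["vfov"]/2)); return np.array([[f,0,m["cx"]],[0,f,m["cy"]],[0,0,1]])
def D(m): return np.array([m["k1"],0,0,0,0.])
def proj(P,m): return cv2.projectPoints(np.asarray(P,float).reshape(-1,1,3),m["rvec"],m["tvec"],K(m),D(m))[0][:,0]
def onz(px,m,z):
    px=np.asarray(px,float).reshape(-1,1,2)
    u=cv2.undistortPoints(px,K(m),D(m))[:,0]
    r=R.from_rotvec(m["rvec"]).as_matrix(); c=-r.T@m["tvec"]
    d=np.c_[u,np.ones(len(u))]@r
    return c+d*((z-c[2])/d[:,2])[:,None]
def fr(x,y,yaw,P): # planar body points -> world
    P=np.asarray(P,float).reshape(-1,3); c,s=np.cos(yaw),np.sin(yaw)
    return P@np.array([[c,s,0],[-s,c,0],[0,0,1]])+[x,y,0]
E
python3 - <<'E'
from h import *
np.set_printoptions(precision=4,suppress=True)
Z=dict(cupboard=0,hook_left=.21,hook_right=.21,holder=0,drainer=0,infuser1=0,infuser1_grip=.018,infuser1_eye=.018,infuser2_grip=.018,infuser2_eye=.018,coaster1=.006,kettle=0,flask=0,sugar_bowl=0,cup1=0)
for c in("top","scene"):
    cams.snapshot(c); m=cams.camera_model(c)
    for l,z in Z.items():
        try:
            for d in cams.spot_point(l,c)[:5]:
                if d["score"]>.15: print(c,l,round(d["score"],2),np.round(d["at"],1),onz(d["at"],m,z)[0][:2])
        except Exception as e: print(c,l,e)
print(manip.sense()["t"])
E
python3 -c "
import cv2
a=cv2.imread('pics/scene0.png')
b=cv2.imread('pics/top0.png')
cv2.imwrite('pics/c1.png',cv2.hconcat([cv2.resize(a[70:310,160:400],(400,400),interpolation=2),cv2.resize(b[110:310,30:230],(400,400),interpolation=2)]))
"
```

```text
top cupboard 0.76 [164.1 232.6] [0.5071 0.2621]
top holder 0.97 [282.3 187.8] [ 0.626  -0.0763]
top drainer 0.6 [264.1 259.7] [ 0.425  -0.0203]
top infuser1 0.62 [384.8 238.4] [ 0.4749 -0.3594]
top infuser1 0.56 [354.7 232. ] [ 0.4952 -0.2756]
top infuser1_grip 0.62 [388.  239.3] [ 0.4717 -0.3634]
top infuser1_eye 0.86 [387.2 200.2] [ 0.5801 -0.3675]
top infuser2_grip 0.7 [355.8 229.4] [ 0.5015 -0.2757]
top infuser2_eye 0.61 [351.1 193.3] [ 0.6023 -0.2675]
top coaster1 0.66 [328.1 292.8] [ 0.3304 -0.194 ]
top coaster1 0.48 [240.7 259.9] [0.4261 0.0443]
top coaster1 0.42 [288.3 258.1] [ 0.4279 -0.0876]
top coaster1 0.42 [252.6 261.2] [0.4217 0.0113]
top kettle 0.72 [252.6 134.5] [0.785  0.0056]
top flask 0.89 [435.6 198.3] [ 0.5841 -0.5123]
top sugar_bowl 0.64 [349.4 149.9] [ 0.7311 -0.2723]
top cup1 0.7 [195.3 283.7] [0.3627 0.173 ]
top cup1 0.65 [167.5 297.6] [0.3254 0.2518]
top cup1 0.62 [302.1 150.5] [ 0.733  -0.1362]
scene holder 0.63 [220.1 275.1] [ 0.5067 -0.2666]
scene drainer 0.71 [241.2 209.1] [ 0.4208 -0.0066]
scene infuser1 0.69 [193.8 293.2] [ 0.4743 -0.3599]
scene infuse
[... 280 characters left out ...]
grip 0.35 [191.4 290.5] [ 0.4708 -0.3639]
scene infuser2_eye 0.7 [247.2 287. ] [ 0.6072 -0.2704]
scene coaster1 0.85 [184.6 237.3] [ 0.3294 -0.2061]
scene coaster1 0.83 [240.5 206.3] [ 0.415  -0.0014]
scene coaster1 0.76 [253.8 198. ] [0.4345 0.0543]
scene coaster1 0.51 [227.5 224.7] [ 0.4207 -0.0917]
scene kettle 0.91 [342.3 246.6] [0.7869 0.0229]
scene flask 0.73 [188.8 350.4] [ 0.5686 -0.5166]
scene sugar_bowl 0.69 [278.7 308.5] [ 0.7194 -0.2774]
scene sugar_bowl 0.48 [215.8 271.5] [ 0.4879 -0.2622]
scene cup1 0.74 [245.6 286. ] [ 0.595  -0.2605]
scene cup1 0.67 [304.2 273.6] [ 0.728  -0.1314]
scene cup1 0.57 [261.2 149.9] [0.329  0.2836]
scene cup1 0.53 [251.3 172.7] [0.3598 0.1604]
1.75
```

View pics/c1.png

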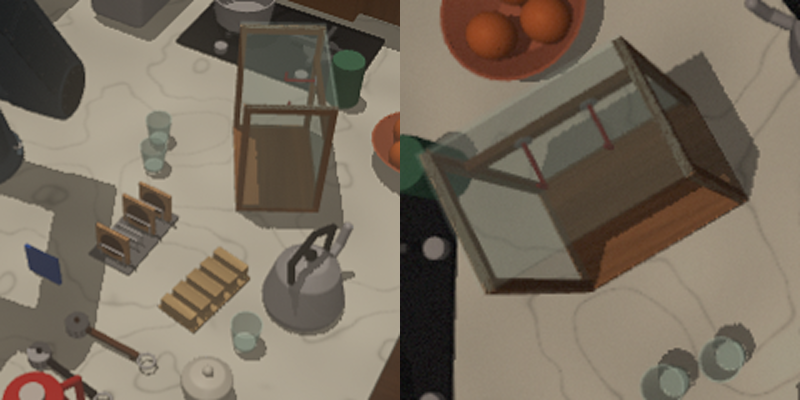

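```bash
cat >> h.py <<'E'
def plan(pos,heading=None,pitch=None,Rt=None,n=None,lat=38):
    """rows to bring the TCP to pos; heading of tool x (tool down), all angles deg"""
    s=manip.sense(); p=s["tcp_pos"]; R0=R.from_quat(s["tool_rot"])
    if Rt is None: Rt=down(heading)
    pos=np.asarray(pos); rv=(R0.inv()*Rt).as_rotvec()
    k=n or int(np.ceil(max(np.linalg.norm(pos-p)*1000/lat,np.degrees(np.linalg.norm(rv))/6.5,1)))
    L=[];Q=[]
    for i in range(k):
        Ri=R0*R.from_rotvec(rv*i/k)
        L.append([round(float(v),1) for v in Ri.inv().apply((pos-p)/k*1000)])
        Q.append([round(float(v),2) for v in np.degrees(rv/k)])
    if np.linalg.norm(rv)<np.radians(2): print(k,"x",L[0],Q[0])
    else:
        print(k,"L",L,"\nQ",Q[0])
def down(h):
    h=np.radians(h); return R.from_matrix(np.c_[[np.cos(h),np.sin(h),0],[np.sin(h),-np.cos(h),0],[0,0,-1]])
E
python3 - <<'E'
from h import *
np.set_printoptions(precision=4,suppress=True)
m=cams.camera_model("wrist");s=manip.sense()
r=R.from_rotvec(m["rvec"]);c=-r.inv().apply(m["tvec"]);R0=R.from_quat(s["tool_rot"])
print("cam in tool",R0.inv().apply(c-s["tcp_pos"]),R0.inv().apply(r.inv().apply([0,0,1])),R0.inv().apply(r.inv().apply([1,0,0])))
# cupboard fit from top picture corners
t=cams.camera_model("top")
px=np.array([[127.5,254],[204,210],[240-200+0,187.5]])
q=lambda u,v:(30+(u-400)/2,110+v/2)
px=np.array([q(595,288),q(748,200),q(490,290),q(620,40),q(420,155)])
B=np.array([[0,.13,0],[0,-.13,0],[0,.13,.292],[.175,-.13,.292],[.175,.13,.292]])
f=lambda v:(proj(fr(*v,B),t)-px).ravel()
o=least_squares(f,[.507,.262,.5]);print(o.x,np.degrees(o.x[2]),o.fun.reshape(-1,2))
H=fr(*o.x,[[.095,.045,.21],[.095,.045,.231],[.095,-.045,.21],[.095,-.045,.231],[.158,.045,.21]])
print(proj(H,t),"crop",(proj(H,t)-[30,110])*2+[400,0])
print(proj(H,cams.camera_model("scene")))
plan([.42,-.32,.28],heading=-1)
E
```

```text
cam in tool [ 0.0717 -0.0003 -0.07  ] [-0.2791 -0.0007  0.9603] [-0.001   1.      0.0004]
[0.5057 0.2553 0.5049] 28.928951821590886 [[-0.3889  2.0249]
 [ 2.0623 -0.0744]
 [-1.8942  2.2697]
 [ 1.1851 -3.4914]
 [-0.7794 -0.567 ]]
[[104.6637 203.2798]
 [100.5749 202.1574]
 [137.6191 183.9178]
 [134.259  182.3488]
 [ 93.1027 180.5349]] crop [[549.3274 186.5596]
 [541.1499 184.3149]
 [615.2383 147.8357]
 [608.518  144.6976]
 [526.2055 141.0698]]
[[329.6821 118.8452]
 [330.2972 113.9679]
 [331.3392 136.3661]
 [331.9932 131.4799]
 [348.107  119.2516]]
10 L [[29.6, -18.8, 2.4], [28.9, -19.8, 2.4], [28.2, -20.7, 2.4], [27.5, -21.7, 2.4], [26.7, -22.6, 2.4], [26.0, -23.5, 2.4], [25.1, -24.4, 2.4], [24.3, -25.3, 2.4], [23.4, -26.1, 2.4], [22.5, -26.9, 2.4]] 
Q [0.0, -0.0, 1.96]
```

Call:
drive_tool:
  linear:
    - [29.6,-18.8,2.4]
    - [28.9,-19.8,2.4]
    - [28.2,-20.7,2.4]
    - [27.5,-21.7,2.4]
    - [26.7,-22.6,2.4]
    - [26.0,-23.5,2.4]
    - [25.1,-24.4,2.4]
    - [24.3,-25.3,2.4]
    - [23.4,-26.1,2.4]
    - [22.5,-26.9,2.4]
    - [0,0,0]
  rot:
    - [0,0,1.96]
    - [0,0,1.96]
    - [0,0,1.96]
    - [0,0,1.96]
    - [0,0,1.96]
    - [0,0,1.96]
    - [0,0,1.96]
    - [0,0,1.96]
    - [0,0,1.96]
    - [0,0,1.96]
    - [0,0,0]
  hand: [50,50,50,50,50,50,50,50,50,50,50]

```text
t: 2.67
tcp_pos: [0.4293, -0.3159, 0.278]
tool_rot: [1.0, -0.022, 0.001, 0.005]
force: [-0.6, 0.2, -0.2]
finger_gap: 0.586
```

```bash
python3 - <<'E'
from h import *
np.set_printoptions(precision=4,suppress=True)
s=manip.sense();print(s["t"],s["q"],s["tcp_pos"])
m=cams.camera_model("wrist");im=cams.snapshot("wrist");cv2.imwrite("pics/w1.png",im[...,::-1])
for l,z in (("infuser1_grip",.018),("infuser1_eye",.018),("infuser2_grip",.018),("infuser2_eye",.018)):
    for d in cams.spot_point(l,"wrist")[:3]:
        print(l,round(d["score"],2),np.round(d["at"],1),onz(d["at"],m,z)[0][:2])
E
```

```text
2.6667 [-0.8423  0.4365  1.6952 -0.0053  1.0013  0.7759] [ 0.4293 -0.3159  0.278 ]
infuser1_grip 0.63 [321.8 133.7] [ 0.4759 -0.3615]
infuser2_grip 0.59 [223.2 116.3] [ 0.4966 -0.2677]
```

View pics/w1.png

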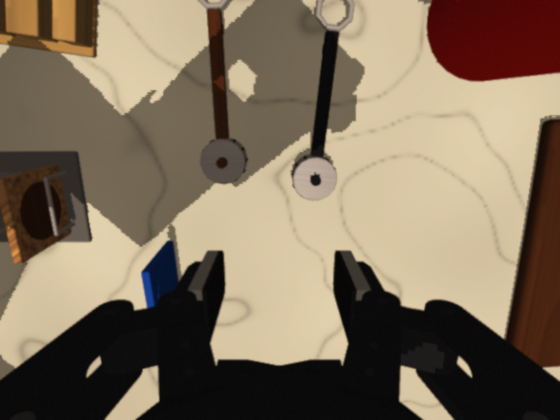

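```bash
python3 - <<'E'
from h import *
np.set_printoptions(precision=4,suppress=True)
m=cams.camera_model("wrist")
for n,ey,dr in (("1",(334,11),(315,178)),("2",(216,-3),(223,161))):
    e=onz(ey,m,.018)[0];d=onz(dr,m,.028)[0];v=e-d;L=np.hypot(*v[:2]);u=v/L
    g=(e-u*.11+d+u*.042)/2
    print(n,"eye",e[:2],"drum",d[:2],"len .152?",L,"yaw",np.degrees(np.arctan2(v[1],v[0])),"grip",g[:2])
    if n=="1": G=g;h=np.degrees(np.arctan2(v[1],v[0]))
plan([G[0],G[1],.13],heading=h); print("then down to z",.018+.054)
E
```

```text
1 eye [ 0.5796 -0.382 ] drum [ 0.4312 -0.3605] len .152? 0.149964404273478 yaw -8.25038521397193 grip [ 0.4718 -0.3664]
2 eye [ 0.5958 -0.2784] drum [ 0.4525 -0.2727] len .152? 0.14335737415891728 yaw -2.2796295284332313 grip [ 0.4902 -0.2742]
5 L [[9.4, 8.0, 29.8], [9.6, 7.9, 29.8], [9.8, 7.8, 29.8], [10.0, 7.7, 29.8], [10.1, 7.6, 29.7]] 
Q [0.15, -0.04, 1.08]
then down to z 0.072
```

Call:
drive_tool:
  linear:
    - [9.4,8.0,29.8]
    - [9.6,7.9,29.8]
    - [9.8,7.8,29.8]
    - [10.0,7.7,29.8]
    - [10.1,7.6,29.7]
    - [0,0,0]
    - [0,0,0]
  rot:
    - [0.15,0,1.3]
    - [0.15,0,1.3]
    - [0.15,0,1.3]
    - [0.15,0,1.3]
    - [0.15,0,1.3]
    - [0,0,0]
    - [0,0,0]
  hand: [40,40,40,40,40,40,40]

```text
t: 3.5
tcp_pos: [0.4683, -0.3835, 0.1271]
tool_rot: [0.996, -0.093, 0.005, 0.004]
force: [-1.1, 1.1, 0.5]
finger_gap: 0.467
```

```bash
python3 - <<'E'
from h import *
np.set_printoptions(precision=4,suppress=True)
m=cams.camera_model("wrist");im=cams.snapshot("wrist");cv2.imwrite("pics/w2.png",im[...,::-1])
for l,z in (("infuser1_grip",.018),("infuser1_eye",.018)):
    for d in cams.spot_point(l,"wrist")[:3]:
        print(l,round(d["score"],2),np.round(d["at"],1),onz(d["at"],m,z)[0][:2])
plan([.4718,-.3664,.077],heading=-8.2)
E
```

```text
infuser1_grip 0.85 [235.3 235.6] [ 0.4756 -0.3597]
2 L [[-0.4, -8.6, 26.2], [-0.0, -8.4, 26.3]] 
Q [0.29, -0.39, -1.18]
```

View pics/w2.png

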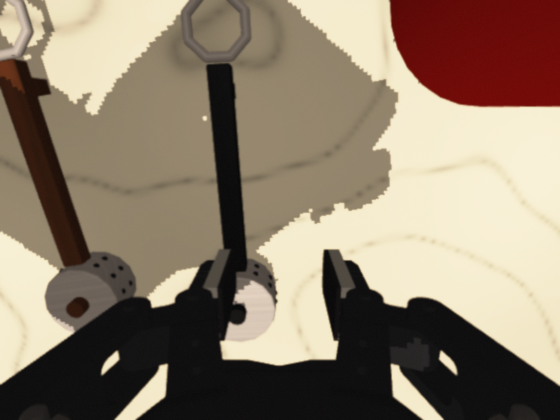

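```bash
python3 - <<'E'
from h import *
np.set_printoptions(precision=4,suppress=True)
m=cams.camera_model("wrist");s=manip.sense();print(s["t"],s["tcp_pos"],s["qd"])
a,b=onz([[219,67],[234,245]],m,.023);e=onz((216,26),m,.018)[0];print(a,b,e,np.degrees(np.arctan2(*(a-b)[1::-1])))
u=(a-b)/np.linalg.norm(a-b);g=e-.11*u;print("grip",g)
plan([g[0],g[1],.127],heading=np.degrees(np.arctan2(u[1],u[0])),n=3)
E
```

```text
3.65 [ 0.4688 -0.3828  0.1296] [ 0.014  -0.026   0.0012  0.0023 -0.0028  0.0007]
[ 0.5654 -0.371   0.023 ] [ 0.4718 -0.3577  0.023 ] [ 0.5851 -0.3732  0.018 ] -8.082925550029797
grip [ 0.4762 -0.3578  0.018 ]
3 L [[0.9, -8.7, 0.8], [1.0, -8.6, 0.8], [1.1, -8.6, 0.8]] 
Q [0.2, -0.26, -0.83]
```

Call:
drive_tool:
  linear:
    - [1,-8.6,0.8]
    - [1,-8.6,0.8]
    - [1,-8.6,0.8]
    - [0,0,0]
    - [0,0,0]
    - [0,0,0]
  rot:
    - [0.2,-0.26,-0.83]
    - [0.2,-0.26,-0.83]
    - [0.2,-0.26,-0.83]
    - [0,0,0]
    - [0,0,0]
    - [0,0,0]
  hand: [40,40,40,40,40,40]

```text
t: 4.15
tcp_pos: [0.4779, -0.3546, 0.1355]
tool_rot: [0.998, -0.067, 0.004, 0.003]
force: [-0.6, -0.4, -0.1]
finger_gap: 0.469
```

```bash
python3 - <<'E'
from h import *
s=manip.sense();print(s["t"],s["tcp_pos"],s["qd"])
plan([.4762,-.358,.077],heading=-8.1,n=3)
E
```

```text
4.15 [ 0.4779387  -0.35461945  0.1355163 ] [ 0.01020629 -0.01781685 -0.00083519 -0.00320448 -0.00485777 -0.000858  ]
3 x [-0.6, 1.1, 19.5] [0.11, -0.15, 0.15]
```

Call:
drive_tool:
  linear:
    - [-0.6,1.1,19]
    - [-0.6,1.1,19]
    - [-0.6,1.1,19]
    - [0,0,0]
  rot:
    - [0.1,-0.15,0.15]
    - [0.1,-0.15,0.15]
    - [0.1,-0.15,0.15]
    - [0,0,0]
  hand: [40,40,40,40]

```text
t: 4.48
tcp_pos: [0.4782, -0.3591, 0.0801]
tool_rot: [0.998, -0.07, 0.003, 0.003]
force: [0.2, 0.2, -0.0]
finger_gap: 0.467
```

```bash
python3 - <<'E'
from h import *
s=manip.sense();print(s["t"],s["tcp_pos"],s["qd"])
plan([.4762,-.358,.077],heading=-8.1,n=1)
E
```

```text
4.4833 [ 0.47823492 -0.35908461  0.08009623] [ 5.60462390e-03 -4.56606274e-02 -1.54512451e-02 -2.70171698e-04
  2.29031297e-02 -7.67772473e-05]
1 x [-2.2, -0.8, 3.1] [0.35, -0.34, 0.11]
```

Call:
drive_tool:
  linear:
    - [-1.5,-0.8,4]
    - [0,0,0.5]
    - [0,0,0.5]
    - [0,0,0.5]
    - [0,0,0.5]
    - [0,0,0.3]
    - [0,0,0]
    - [0,0,0]
    - [0,0,0]
    - [0,0,0]
  rot:
    - [0.3,-0.3,0]
    - [0,0,0]
    - [0,0,0]
    - [0,0,0]
    - [0,0,0]
    - [0,0,0]
    - [0,0,0]
    - [0,0,0]
    - [0,0,0]
    - [0,0,0]
  hand: [40,0,0,0,0,0,0,0,0,0]
  force: 60

```text
t: 5.32
tcp_pos: [0.478, -0.3592, 0.077]
tool_rot: [0.998, -0.07, 0.002, 0.002]
force: [-0.1, -0.2, -1.6]
finger_gap: 0.125
```

Call:
drive_tool:
  linear:
    - [0,0,-25]
    - [0,0,-35]
    - [0,0,-35]
    - [0,0,-35]
    - [0,0,-35]
    - [0,0,-35]
    - [0,0,-30]
    - [0,0,0]
  rot:
    - [0,0,0]
    - [0,0,0]
    - [0,0,0]
    - [0,0,0]
    - [0,0,0]
    - [0,0,0]
    - [0,0,0]
    - [0,0,0]
  hand: [0,0,0,0,0,0,0,0]

```text
t: 5.98
tcp_pos: [0.4762, -0.3573, 0.3134]
tool_rot: [0.998, -0.07, -0.002, -0.002]
force: [0.0, -0.2, 0.1]
finger_gap: 0.126
```

```bash
python3 - <<'E'
from h import *
s=manip.sense();print(s["t"],s["tcp_pos"],s["q"],s["force"],s["finger_gap"])
m=cams.camera_model("wrist");im=cams.snapshot("wrist");cv2.imwrite("pics/w3.png",im[...,::-1])
# first via: in front of the cupboard
C=(0.5057,0.2553,0.5049)
p=fr(*C,[[-.20,0,.30]])[0];print(p)
plan(p,heading=28.9,lat=36)
E
```

```text
5.9833 [ 0.47624395 -0.35731141  0.31336905] [-8.31267522e-01  4.78405814e-01  1.49584484e+00  1.74508329e-04
  1.17275466e+00  8.79048120e-01] [ 0.00892822 -0.19457674  0.14446716] 0.12555070709049498
[0.33065543 0.15855602 0.3       ]
15 L [[-14.3, -32.7, 1.0], [-12.9, -33.2, 1.0], [-11.5, -33.8, 1.0], [-10.0, -34.2, 1.0], [-8.5, -34.6, 0.9], [-7.0, -35.0, 0.9], [-5.5, -35.2, 0.9], [-4.0, -35.4, 0.9], [-2.5, -35.6, 0.9], [-1.0, -35.7, 0.8], [0.6, -35.7, 0.8], [2.1, -35.6, 0.8], [3.6, -35.5, 0.8], [5.1, -35.3, 0.8], [6.6, -35.0, 0.7]] 
Q [-0.03, 0.02, -2.46]
```

View pics/w3.png

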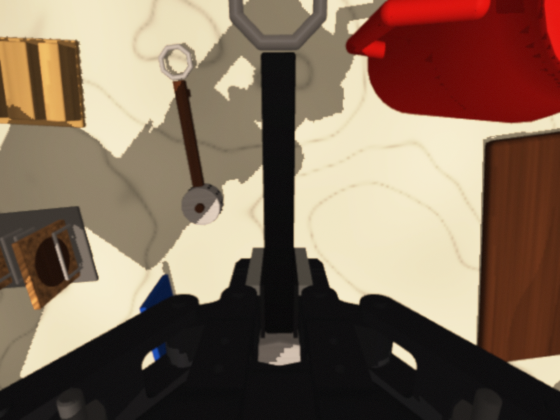

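```bash
cat >> h.py <<'E'
C=(0.5057,0.2553,0.5049)
EX,EZ=.108,.059
def hang(cy,ex,ez,p):
    "TCP pose with the eye at cupboard (ex,cy,ez) and the tool p deg below level"
    p=np.radians(p); tz=np.array([np.cos(p),0,-np.sin(p)]); tx=np.array([np.sin(p),0,np.cos(p)])
    M=np.c_[tx,np.cross(tz,tx),tz]
    pos=np.array([ex,cy,ez])-EX*tx-EZ*tz
    return fr(*C,pos)[0],R.from_euler("z",C[2])*R.from_matrix(M)
def eyenow():
    s=manip.sense();e=s["tcp_pos"]+R.from_quat(s["tool_rot"]).apply([EX,0,EZ])
    b=fr(0,0,-C[2],e-[C[0],C[1],0])[0]
    M=(R.from_euler("z",-C[2])*R.from_quat(s["tool_rot"])).as_matrix()
    print("t",s["t"],"eye in cupboard",b.round(4),"pitch",np.degrees(np.arcsin(-M[2,2])).round(1),"tool z",M[:,2].round(3),"tool x",M[:,0].round(3),"F",s["force"].round(1))
E
python3 - <<'E'
from h import *
m=cams.camera_model("wrist")
r=R.from_rotvec(m["rvec"]);cc=-r.inv().apply(m["tvec"]);s=manip.sense();R0=R.from_quat(s["tool_rot"])
for z in (.054,.059,.064):
  pts=[]
  for px in ((278,37),(278,50),(262,100)):
    u=cv2.undistortPoints(np.array([[px]],float),K(m),D(m))[0,0]
    d=R0.inv().apply(r.inv().apply([*u,1]));c=R0.inv().apply(cc-s["tcp_pos"])
    pts.append((c+d*(z-c[2])/d[2]).round(4))
  print(z,pts)
pos,Rt=hang(.045,0,.255,80);print(pos)
plan(pos,Rt=Rt,lat=37)
E
```

```text
0.054 [array([ 0.0948, -0.001 ,  0.054 ]), array([ 0.0907, -0.001 ,  0.054 ]), array([ 0.0744, -0.0066,  0.054 ])]
0.059 [array([ 0.0958, -0.001 ,  0.059 ]), array([ 0.0915, -0.001 ,  0.059 ]), array([ 0.0745, -0.0069,  0.059 ])]
0.064 [array([ 0.0967, -0.001 ,  0.064 ]), array([ 0.0923, -0.001 ,  0.064 ]), array([ 0.0746, -0.0071,  0.064 ])]
[0.3818777  0.23828112 0.29434965]
17 L [[-10.3, -33.9, 1.3], [-9.0, -34.2, 1.2], [-7.7, -34.6, 1.3], [-6.4, -34.8, 1.3], [-5.1, -35.0, 1.3], [-3.8, -35.2, 1.4], [-2.5, -35.3, 1.4], [-1.2, -35.4, 1.5], [0.1, -35.4, 1.6], [1.5, -35.4, 1.7], [2.8, -35.3, 1.9], [4.1, -35.1, 2.0], [5.4, -35.0, 2.1], [6.7, -34.7, 2.3], [8.0, -34.4, 2.5], [9.3, -34.1, 2.7], [10.5, -33.7, 2.9]] 
Q [0.16, 0.58, -2.17]
```

Call:
drive_tool:
  linear:
    - [-10.3,-33.9,1.3]
    - [-9.0,-34.2,1.2]
    - [-7.7,-34.6,1.3]
    - [-6.4,-34.8,1.3]
    - [-5.1,-35.0,1.3]
    - [-3.8,-35.2,1.4]
    - [-2.5,-35.3,1.4]
    - [-1.2,-35.4,1.5]
    - [0.1,-35.4,1.6]
    - [1.5,-35.4,1.7]
    - [2.8,-35.3,1.9]
    - [4.1,-35.1,2.0]
    - [5.4,-35.0,2.1]
    - [6.7,-34.7,2.3]
    - [8.0,-34.4,2.5]
    - [9.3,-30,2.7]
    - [8,-20,2.9]
    - [0,0,0]
  rot:
    - [0.16,0.58,-2.17]
    - [0.16,0.58,-2.17]
    - [0.16,0.58,-2.17]
    - [0.16,0.58,-2.17]
    - [0.16,0.58,-2.17]
    - [0.16,0.58,-2.17]
    - [0.16,0.58,-2.17]
    - [0.16,0.58,-2.17]
    - [0.16,0.58,-2.17]
    - [0.16,0.58,-2.17]
    - [0.16,0.58,-2.17]
    - [0.16,0.58,-2.17]
    - [0.16,0.58,-2.17]
    - [0.16,0.58,-2.17]
    - [0.16,0.58,-2.17]
    - [0.16,0.58,-2.17]
    - [0.16,0.58,-2.17]
    - [0,0,0]
  hand: [0,0,0,0,0,0,0,0,0,0,0,0,0,0,0,0,0,0]

```text
t: 7.53
tcp_pos: [0.3603, 0.2442, 0.2732]
tool_rot: [0.963, 0.259, 0.068, -0.03]
force: [-0.2, 0.1, -1.2]
finger_gap: 0.122
```

```bash
sed -i 's/^EX,EZ=.108/EX,EZ=.109/' h.py; python3 - <<'E'
from h import *
eyenow();print(manip.sense()["q"],manip.sense()["tcp_pos"])
pos,Rt=hang(.045,.045,.257,55);print(pos)
plan(pos,Rt=Rt,lat=30)
im=cams.snapshot("wrist");cv2.imwrite("pics/w4.png",im[...,::-1])
E
```

```text
t 7.5333 eye in cupboard [-0.0162  0.0641  0.2308] pitch 81.5 tool z [ 0.146  0.026 -0.989] tool x [0.989 0.018 0.146] F [-0.2  0.1 -1.2]
[0.30926118 0.28666308 2.0007534  0.08135665 0.71739252 1.29747202] [0.36030845 0.24422073 0.27324691]
[0.41555268 0.25689268 0.24281014]
5 L [[9.8, 3.5, 7.5], [9.1, 3.4, 8.4], [8.3, 3.4, 9.3], [7.4, 3.3, 10.0], [6.4, 3.2, 10.7]] 
Q [-0.34, 5.32, 0.14]
```

View pics/w4.png

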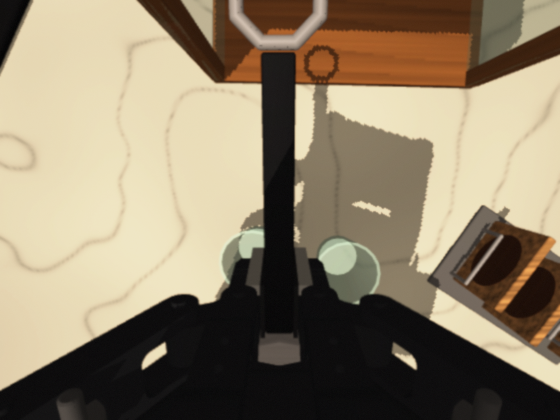

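```bash
python3 - <<'E'
from h import *
m=cams.camera_model("wrist")
for z in (0,.012):
    a,b=onz([[219,82],[469,88]],m,z);c=(a+b)/2;v=a-b
    print(z,a,b,np.linalg.norm(v),c,np.degrees(np.arctan2(-v[0],v[1])))
pos,Rt=hang(.045,.045,.262,55)
plan(pos,Rt=Rt,lat=30)
E
```

```text
0 [0.44656109 0.37078188 0.        ] [0.56826257 0.14814257 0.        ] 0.25373118249949767 [0.50741183 0.25946223 0.        ] 28.662367711895175
0.012 [0.4454407 0.3674186 0.012    ] [0.56299827 0.1523601  0.012     ] 0.24509169863267233 [0.50421949 0.25988935 0.012     ] 28.662367711895165
5 L [[10.2, 3.3, 6.5], [9.5, 3.2, 7.4], [8.8, 3.1, 8.3], [8.0, 3.1, 9.1], [7.1, 3.0, 9.8]] 
Q [-0.33, 5.34, 0.12]
```

Call:
drive_tool:
  linear:
    - [10,3.3,6]
    - [9.5,3.2,7]
    - [8.8,3.1,8]
    - [8.0,3.1,9]
    - [7.1,3.0,9.5]
    - [0,0,0]
  rot:
    - [-0.33,5.34,0.12]
    - [-0.33,5.34,0.12]
    - [-0.33,5.34,0.12]
    - [-0.33,5.34,0.12]
    - [-0.33,5.34,0.12]
    - [0,0,0]
  hand: [0,0,0,0,0,0]

```text
t: 8.08
tcp_pos: [0.3995, 0.2556, 0.2515]
tool_rot: [0.936, 0.246, 0.238, -0.076]
force: [-0.2, -1.3, -1.9]
finger_gap: 0.128
```

```bash
sed -i 's/^C=.*/C=(0.5065,0.259,0.5015)/' h.py; python3 - <<'E'
from h import *
eyenow();print(manip.sense()["q"],manip.sense()["tcp_pos"])
m=cams.camera_model("wrist");im=cams.snapshot("wrist");cv2.imwrite("pics/w5.png",im[...,::-1])
H=fr(*C,[[.095,.045,.21],[.095,.045,.231],[.158,.045,.21],[.095,-.045,.21],[.095,-.045,.231],[.158,-.045,.21]])
print(proj(H,m).round(0))
pos,Rt=hang(.045,.045,.259,52)
plan(pos,Rt=Rt)
E
```

```text
t 8.0833 eye in cupboard [0.0285 0.0509 0.2526] pitch 61.0 tool z [ 0.484  0.031 -0.875] tool x [0.875 0.005 0.484] F [-0.2 -1.3 -1.9]
[0.26175208 0.34615696 2.13835947 0.71215508 0.22402041 0.65441905] [0.39949328 0.25561729 0.25146612]
[[ 295.  -42.]
 [ 296.  -85.]
 [ 295. -129.]
 [ 471.  -41.]
 [ 495.  -84.]
 [ 456. -129.]]
2 L [[4.9, 2.1, 10.1], [4.1, 1.9, 10.5]] 
Q [-0.9, 4.57, 0.09]
```

View pics/w5.png

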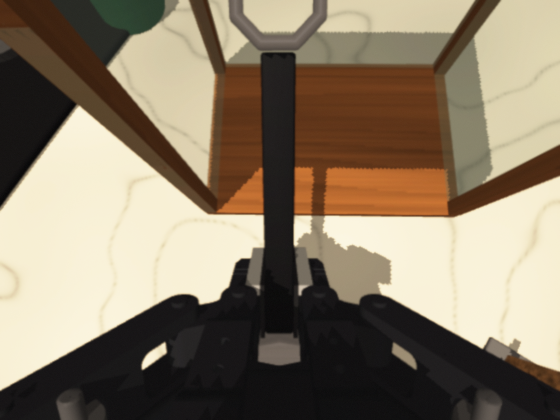

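```bash
cat > kin.py <<'E'
from h import *
S=[([-1.4245,.52844,1.43393,0,1.18137,-.17849],[.19938,-.59174,.30294]),
([-.8423,.4365,1.6952,-.0053,1.0013,.7759],[.4293,-.3159,.278]),
([-.83127,.47841,1.49584,0,1.17275,.87905],[.47624,-.35731,.31337]),
([.30926,.28666,2.00075,.08136,.71739,1.29747],[.36031,.24422,.27325]),
([.26175,.34616,2.13836,.71216,.22402,.65442],[.39949,.25562,.25147])]
E=R.from_euler
def fk(v,q):
    a,d,L2,L3,b,h=v
    B=E("z",q[0]); s=q[1]+q[2]
    w=np.array([a+L2*np.sin(q[1])+L3*np.sin(s+b),0,d+L2*np.cos(q[1])+L3*np.cos(s+b)])
    T=B*E("y",s)*E("z",q[3])*E("y",q[4])
    return B.apply(w)+T.apply([0,0,h]),T*E("z",q[5]+SIG)
SIG=0
def fit():
    f=lambda v:np.concatenate([fk(v,q)[0]-p for q,p in S])
    return least_squares(f,[0.02,.35,.35,.4,.1,.2])
if __name__=="__main__":
    o=fit();print(o.x.round(4),(o.fun*1000).round(1));v=o.x
    q,p=S[0];print(fk(v,q)[1].as_matrix().round(3),down(18.6).as_matrix().round(3))
    for nm,(ex,ez,p) in dict(B=(.045,.259,55),C=(.095,.257,55),C2=(.095,.257,50),D=(.097,.21,50),E=(.11,.203,40),F=(.11,.203,25),G=(.11,.203,10)).items():
      for cy in(.045,-.045):
        pos,Rt=hang(cy,ex,ez,p); w=pos-v[5]*Rt.apply([0,0,1])
        r=np.hypot(*w[:2])
        g=lambda x:[v[0]+v[2]*np.sin(x[0])+v[3]*np.sin(x[0]+x[1]+v[4])-r,v[1]+v[2]*np.cos(x[0])+v[3]*np.cos(x[0]+x[1]+v[4])-w[2]]
        k=least_squares(g,[.3,1.9]);s=k.x.sum()
        print(nm,cy,"r,z",r.round(3),w[2].round(3),"q2q3",k.x.round(2),"forearm pitch",np.degrees(s-np.pi/2).round(0),"tool",p,"err",k.cost)
E
python3 kin.py
```

```text
[-0.0462  1.328   0.3641  0.8253  0.5423  0.6591] [-108.   -28.4   16.9 -108.3  -48.3  -15.8  -71.3  -86.5    9.5   10.8
  -88.7  -33.3   36.2  -39.9   22.7]
[[-0.319  0.948 -0.   ]
 [ 0.948  0.319  0.002]
 [ 0.002  0.    -1.   ]] [[ 0.948  0.319  0.   ]
 [ 0.319 -0.948  0.   ]
 [ 0.     0.    -1.   ]]
B 0.045 r,z 0.116 0.785 q2q3 [0.7  1.99] forearm pitch 64.0 tool 55 err 1.5623433896437698e-24
B -0.045 r,z 0.128 0.785 q2q3 [0.69 1.98] forearm pitch 63.0 tool 55 err 4.5264187006888477e-26
C 0.045 r,z 0.165 0.783 q2q3 [0.69 1.93] forearm pitch 60.0 tool 55 err 1.637862586871025e-16
C -0.045 r,z 0.174 0.783 q2q3 [0.69 1.92] forearm pitch 60.0 tool 55 err 4.0171632475180294e-17
C2 0.045 r,z 0.122 0.737 q2q3 [0.9  1.84] forearm pitch 67.0 tool 50 err 7.828829428961152e-26
C2 -0.045 r,z 0.134 0.737 q2q3 [0.9  1.83] forearm pitch 66.0 tool 50 err 2.128845923327875e-27
D 0.045 r,z 0.124 0.69 q2q3 [1.07 1.71] forearm pitch 69.0 tool 50 err 4.779519676192555e-28
D -0.045 r,z 0.135 0.69 q2q3 [1.07 1.7 ] forearm pitch 69.0 tool 50 err 1.5353513516655044e-29
E 0.045 r,z 0.065 0.581 q2q3 [1.46 1.45] forearm pitch 77.0 tool 40 err 4.410424350517977e-27
E -0.045 r,z 0.085 0.581 q2q3 [1.45 1.44] forearm pitch 75.0 tool 40 err 4.664766029351158e-29
F 0.045 r,z 0.034 0.408 q2q3 [1.95 0.96] forearm pitch 77.0 tool 25 err 3.111377713377973e-19
F -0.045 r,z 0.064 0.408 q2q3 [1.93 0.95] forearm pitch 75.0 tool 25 err 1.4243547570653172e-18
G 0.045 r,z 0.055 0.22 q2q3 [2.5  0.25] forearm pitch 67.0 tool 10 err 2.5789664963928054e-17
G -0.045 r,z 0.078 0.22 q2q3 [2.48 0.23] forearm pitch 66.0 tool 10 err 2.472350962943566e-17
```

```bash
python3 - <<'E'
s=open("kin.py").read()
s=s.replace("a,d,L2,L3,b,h=v","a,d,L2,L3,b,h,c=v").replace("w=np.array([a+L2*np.sin(q[1])+L3*np.sin(s+b),0,","w=np.array([a+L2*np.sin(q[1])+L3*np.sin(s+b),c,")
s=s.replace("[0.02,.35,.35,.4,.1,.2])","[0.02,.35,.35,.4,.1,.2,.11])")
s=s.replace("r=np.hypot(*w[:2])","r=np.sqrt(w[0]**2+w[1]**2-v[6]**2)")
open("kin.py","w").write(s)
E
python3 kin.py
```

```text
[0.     0.274  0.5881 0.4079 0.2833 0.224  0.111 ] [ 0.  0. -0. -0.  0.  0. -0. -0. -0.  0.  0.  0.  0. -0. -0.]
[[-0.319  0.948 -0.   ]
 [ 0.948  0.319  0.002]
 [ 0.002  0.    -1.   ]] [[ 0.948  0.319  0.   ]
 [ 0.319 -0.948  0.   ]
 [ 0.     0.    -1.   ]]
B 0.045 r,z 0.346 0.428 q2q3 [0.39 2.16] forearm pitch 56.0 tool 55 err 6.346541443568151e-26
B -0.045 r,z 0.35 0.428 q2q3 [0.39 2.15] forearm pitch 56.0 tool 55 err 3.7350671828637543e-26
C 0.045 r,z 0.398 0.426 q2q3 [0.44 2.05] forearm pitch 52.0 tool 55 err 3.158525108795067e-29
C -0.045 r,z 0.402 0.426 q2q3 [0.44 2.04] forearm pitch 52.0 tool 55 err 1.8750853938554128e-29
C2 0.045 r,z 0.384 0.404 q2q3 [0.48 2.1 ] forearm pitch 58.0 tool 50 err 3.0276874894314275e-25
C2 -0.045 r,z 0.387 0.404 q2q3 [0.48 2.09] forearm pitch 57.0 tool 50 err 1.5846831381520497e-25
D 0.045 r,z 0.386 0.357 q2q3 [0.6  2.13] forearm pitch 66.0 tool 50 err 5.5274702114321516e-21
D -0.045 r,z 0.389 0.357 q2q3 [0.6  2.12] forearm pitch 65.0 tool 50 err 3.038005792968317e-21
E 0.045 r,z 0.377 0.301 q2q3 [0.74 2.17] forearm pitch 76.0 tool 40 err 9.902624180862859e-17
E -0.045 r,z 0.381 0.301 q2q3 [0.74 2.16] forearm pitch 76.0 tool 40 err 5.604911112325122e-17
F 0.045 r,z 0.36 0.224 q2q3 [0.95 2.2 ] forearm pitch 91.0 tool 25 err 1.9806041503763185e-22
F -0.045 r,z 0.365 0.224 q2q3 [0.95 2.19] forearm pitch 90.0 tool 25 err 6.026663757901951e-23
G 0.045 r,z 0.366 0.145 q2q3 [1.15 2.14] forearm pitch 99.0 tool 10 err 2.744410889055291e-18
G -0.045 r,z 0.37 0.145 q2q3 [1.14 2.13] forearm pitch 98.0 tool 10 err 7.150646941586705e-19
```

```bash
python3 - <<'E'
from h import *
pos,Rt=hang(.045,.040,.257,48)
plan(pos,Rt=Rt,n=8)
E
```

```text
8 L [[0.2, 0.5, 3.5], [0.1, 0.5, 3.5], [0.0, 0.5, 3.5], [-0.1, 0.5, 3.5], [-0.2, 0.5, 3.5], [-0.3, 0.5, 3.5], [-0.4, 0.5, 3.5], [-0.5, 0.4, 3.5]] 
Q [-0.23, 1.64, 0.01]
```

Call:
drive_tool:
  linear:
    - [0.2,0.5,3.5]
    - [0.1,0.5,3.5]
    - [0,0.5,3.5]
    - [-0.1,0.5,3.5]
    - [-0.2,0.5,3.5]
    - [-0.3,0.5,3.5]
    - [-0.4,0.5,3.5]
    - [-0.5,0.4,3.5]
  rot:
    - [-0.23,1.64,0]
    - [-0.23,1.64,0]
    - [-0.23,1.64,0]
    - [-0.23,1.64,0]
    - [-0.23,1.64,0]
    - [-0.23,1.64,0]
    - [-0.23,1.64,0]
    - [-0.23,1.64,0]
  hand: [0,0,0,0,0,0,0,0]

```text
t: 8.8
tcp_pos: [0.408, 0.2588, 0.236]
tool_rot: [0.917, 0.24, 0.307, -0.091]
force: [-0.8, 0.4, -1.6]
finger_gap: 0.12
```

```bash
python3 - <<'E'
from h import *
eyenow();print(manip.sense()["q"].round(3))
pos,Rt=hang(.045,.045,.257,48)
plan(pos,Rt=Rt)
E
```

```text
t 8.8 eye in cupboard [0.036  0.0488 0.2552] pitch 52.7 tool z [ 0.606  0.026 -0.795] tool x [0.795 0.002 0.606] F [-0.8  0.4 -1.6]
[ 0.248  0.417  2.216  2.166  0.215 -0.811]
1 L [[3.8, 2.5, 13.1]] 
Q [-1.48, 4.68, 0.03]
```

```bash
python3 - <<'E'
from h import *
pos,Rt=hang(.045,.095,.260,50)
plan(pos,Rt=Rt,n=5)
E
```

```text
5 L [[9.4, 0.6, 7.4], [9.4, 0.6, 7.5], [9.3, 0.6, 7.6], [9.2, 0.5, 7.7], [9.2, 0.5, 7.8]] 
Q [-0.3, 0.54, 0.01]
```

Call:
drive_tool:
  linear:
    - [9.4,0.6,7.4]
    - [9.4,0.6,7.5]
    - [9.3,0.6,7.6]
    - [9.2,0.5,7.7]
    - [8,0.5,6]
    - [0,0,0]
    - [0,0,0]
  rot:
    - [-0.3,0.54,0]
    - [-0.3,0.54,0]
    - [-0.3,0.54,0]
    - [-0.3,0.54,0]
    - [-0.3,0.54,0]
    - [0,0,0]
    - [0,0,0]
  hand: [0,0,0,0,0,0,0]

```text
t: 9.38
tcp_pos: [0.4651, 0.2847, 0.2348]
tool_rot: [0.91, 0.232, 0.332, -0.084]
force: [-0.6, -0.2, -1.7]
finger_gap: 0.123
```

```bash
python3 - <<'E'
from h import *
eyenow();print(manip.sense()["q"].round(3))
s=manip.sense();e=s["tcp_pos"]+R.from_quat(s["tool_rot"]).apply([EX,0,EZ])
tip=fr(*C,[[.095,.045,.231]])[0]
out=[]
for n,w in(("top",None),("scene",None)):
    m=cams.camera_model(n);im=cams.snapshot(n)[...,::-1].copy()
    P=proj([e,tip],m);print(n,P.round(1))
    x,y=P[1].astype(int);x0,y0=max(x-40,0),max(y-40,0)
    c=cv2.resize(im[y0:y0+80,x0:x0+80],(400,400),interpolation=cv2.INTER_CUBIC);out.append(c);print(x0,y0)
cv2.imwrite("pics/t1.png",cv2.hconcat(out))
pos,Rt=hang(.045,.095,.258,50)
plan(pos,Rt=Rt,n=1)
E
```

```text
t 9.3833 eye in cupboard [0.0974 0.0422 0.2598] pitch 49.9 tool z [ 0.644 -0.003 -0.765] tool x [ 0.765 -0.001  0.644] F [-0.6 -0.2 -1.7]
[ 0.288  0.475  2.093  2.275  0.176 -0.875]
top [[ 93.8 198.5]
 [ 99.1 201.7]]
59 161
scene [[332.7 107.2]
 [331.  113.5]]
291 73
1 x [-2.6, -2.5, 0.1] [0.18, -0.05, -0.08]
```

View pics/t1.png

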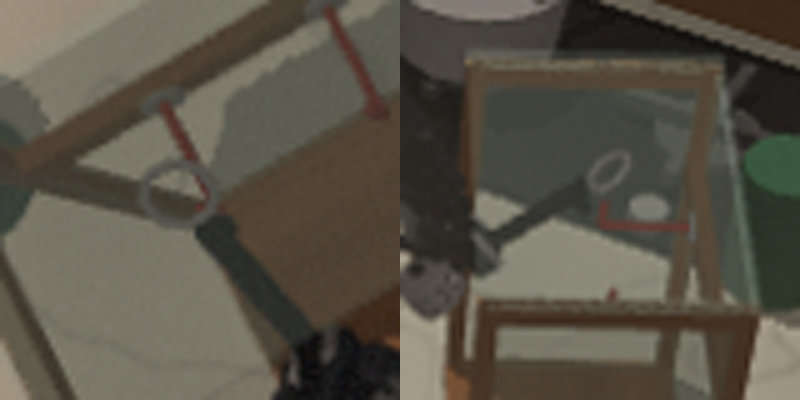

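Call:
drive_tool:
  linear:
    - [-2.6,-2.5,0.1]
    - [-6.4,0,7.7]
    - [-6.4,0,7.7]
    - [-6.4,0,7.7]
    - [-3.2,0,3.8]
    - [0,0,0]
  rot:
    - [0.18,0,0]
    - [0,0,0]
    - [0,0,0]
    - [0,0,0]
    - [0,0,0]
    - [0,0,0]
  hand: [0,0,0,0,0,0]

```text
t: 9.98
tcp_pos: [0.459, 0.2848, 0.1975]
tool_rot: [0.911, 0.233, 0.331, -0.085]
force: [-0.0, -0.0, -0.6]
finger_gap: 0.119
```

```bash
python3 - <<'E'
from h import *
eyenow();print(manip.sense()["q"].round(3))
pos,Rt=hang(.045,.096,.210,50)
plan(pos,Rt=Rt,n=2)
E
```

```text
t 9.9833 eye in cupboard [0.0922 0.0454 0.2222] pitch 50.1 tool z [ 0.642 -0.    -0.767] tool x [ 0.767 -0.     0.642] F [-0.  -0.  -0.6]
[ 0.291  0.562  2.13   2.62   0.271 -1.227]
2 x [-2.5, 0.2, 6.0] [0.01, 0.04, -0.01]
```

Call:
drive_tool:
  linear:
    - [-2.5,0.2,6]
    - [-2.5,0,6]
    - [0,0,0]
  rot:
    - [0,0,0]
    - [0,0,0]
    - [0,0,0]
  hand: [0,0,0]

```text
t: 10.23
tcp_pos: [0.4615, 0.2861, 0.1849]
tool_rot: [0.911, 0.233, 0.33, -0.085]
force: [0.0, 0.5, -0.8]
finger_gap: 0.124
```

```bash
cat >> h.py <<'E'
def planeye(wp):
    "rows through (cy,ex,ez,p,nrows) keeping the eye on straight lines"
    s=manip.sense();p0=s["tcp_pos"];R0=R.from_quat(s["tool_rot"]);e0=p0+R0.apply([EX,0,EZ]);L=[];Q=[]
    for cy,ex,ez,pt,n in wp:
        pos,Rt=hang(cy,ex,ez,pt);e1=pos+Rt.apply([EX,0,EZ]);rv=(R0.inv()*Rt).as_rotvec()
        P=[];
        for i in range(n+1):
            Ri=R0*R.from_rotvec(rv*i/n);P.append((e0+(e1-e0)*i/n-Ri.apply([EX,0,EZ]),Ri))
        for (a,Ra),(b,_) in zip(P,P[1:]):
            L.append([round(float(x),1) for x in Ra.inv().apply(b-a)*1000]);Q.append([round(float(x),1) for x in np.degrees(rv/n)])
        e0,R0=e1,Rt
    print("L",L,"\nQ",Q)
E
python3 - <<'E'
from h import *
eyenow();print(manip.sense()["q"].round(3))
planeye([(.045,.104,.206,30,5),(.045,.115,.203,10,5)])
E
```

```text
t 10.2333 eye in cupboard [0.0951 0.0454 0.2095] pitch 50.2 tool z [ 0.641 -0.    -0.768] tool x [ 0.768 -0.     0.641] F [ 0.   0.5 -0.8]
[ 0.293  0.594  2.129  2.671  0.297 -1.279]
L [[-3.0, 0.1, 9.5], [-3.1, 0.1, 9.6], [-3.2, 0.1, 9.6], [-3.3, 0.1, 9.6], [-3.5, 0.1, 9.7], [-3.3, 0.0, 10.0], [-3.4, 0.0, 10.0], [-3.6, -0.0, 10.0], [-3.7, 0.0, 10.0], [-3.9, -0.0, 10.0]] 
Q [[0.0, 4.0, -0.0], [0.0, 4.0, -0.0], [0.0, 4.0, -0.0], [0.0, 4.0, -0.0], [0.0, 4.0, -0.0], [0.0, 4.0, -0.0], [0.0, 4.0, -0.0], [0.0, 4.0, -0.0], [0.0, 4.0, -0.0], [0.0, 4.0, -0.0]]
```

Call:
drive_tool:
  linear:
    - [-3,0,9.5]
    - [-3.1,0,9.6]
    - [-3.2,0,9.6]
    - [-3.3,0,9.6]
    - [-3.5,0,9.7]
    - [0,0,0]
  rot:
    - [0,4,0]
    - [0,4,0]
    - [0,4,0]
    - [0,4,0]
    - [0,4,0]
    - [0,0,0]
  hand: [0,0,0,0,0,0]

```text
t: 10.73
tcp_pos: [0.4868, 0.2996, 0.1445]
tool_rot: [0.833, 0.214, 0.494, -0.126]
force: [-0.9, -0.1, -2.6]
finger_gap: 0.129
```

```bash
python3 - <<'E'
from h import *
eyenow();print(manip.sense()["q"].round(3))
planeye([(.045,.115,.203,10,6)])
E
```

```text
t 10.7333 eye in cupboard [0.1064 0.0453 0.2117] pitch 28.7 tool z [ 0.877 -0.001 -0.481] tool x [0.481 0.002 0.877] F [-0.9 -0.1 -2.6]
[ 0.278  0.879  2.212  2.913  1.02  -1.56 ]
L [[-3.6, 0.0, 8.0], [-3.7, 0.0, 7.9], [-3.8, 0.0, 7.9], [-3.9, 0.0, 7.9], [-4.0, 0.0, 7.8], [-4.1, 0.0, 7.8]] 
Q [[0.0, 3.1, 0.0], [0.0, 3.1, 0.0], [0.0, 3.1, 0.0], [0.0, 3.1, 0.0], [0.0, 3.1, 0.0], [0.0, 3.1, 0.0]]
```

Call:
drive_tool:
  linear:
    - [-4.5,0,7.6]
    - [-4.5,0,7.6]
    - [-4.5,0,7.6]
    - [-4.5,0,7.6]
    - [-4.3,0,7.6]
    - [-4.3,0,7.6]
    - [0,0,0]
  rot:
    - [0,3.1,0]
    - [0,3.1,0]
    - [0,3.1,0]
    - [0,3.1,0]
    - [0,3.1,0]
    - [0,3.1,0]
    - [0,0,0]
  hand: [0,0,0,0,0,0,0]

```text
t: 11.32
tcp_pos: [0.5183, 0.3182, 0.1066]
tool_rot: [0.739, 0.191, 0.625, -0.163]
force: [0.7, -0.2, -2.3]
finger_gap: 0.119
```

```bash
python3 - <<'E'
from h import *
eyenow();print(manip.sense()["q"].round(3))
out=[]
for n,(x0,y0) in(("top",(59,161)),("scene",(291,73))):
    im=cams.snapshot(n)[...,::-1]
    out.append(cv2.resize(im[y0:y0+80,x0:x0+80],(400,400),interpolation=cv2.INTER_CUBIC))
cv2.imwrite("pics/t2.png",cv2.hconcat(out))
planeye([(.045,.115,.202,7,1)])
E
```

```text
t 11.3167 eye in cupboard [0.1151 0.0464 0.2043] pitch 9.6 tool z [ 0.986  0.006 -0.166] tool x [ 0.166 -0.002  0.986] F [ 0.7 -0.2 -2.3]
[ 0.284  1.144  2.128  2.921  1.531 -1.597]
L [[-6.5, 1.4, 6.4]] 
Q [[-0.3, 2.6, -0.1]]
```

View pics/t2.png

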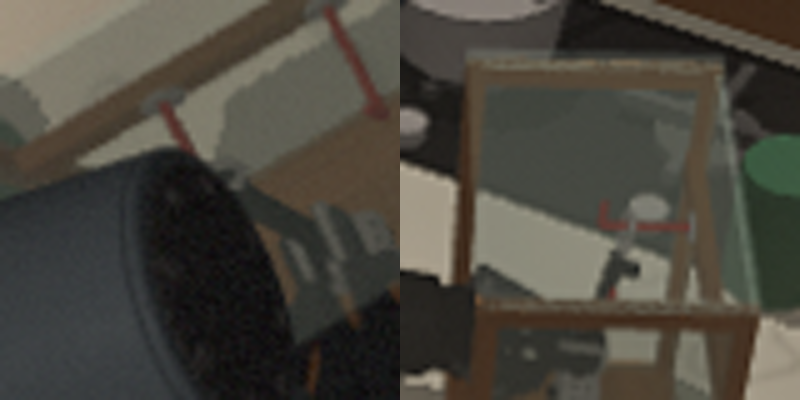

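Call:
drive_tool:
  linear:
    - [-1,0,0.5]
    - [0,0,0]
    - [0,0,0]
    - [0,0,0]
    - [0,0,0]
    - [0,0,-8]
    - [0,0,-12]
    - [0,0,-15]
    - [0,0,-15]
    - [0,0,0]
  rot:
    - [0,0,0]
    - [0,0,0]
    - [0,0,0]
    - [0,0,0]
    - [0,0,0]
    - [0,0,0]
    - [0,0,0]
    - [0,0,0]
    - [0,0,0]
    - [0,0,0]
  hand: [0,45,45,45,45,45,45,45,45,45]

```text
t: 12.25
tcp_pos: [0.4725, 0.2934, 0.1256]
tool_rot: [0.736, 0.191, 0.628, -0.164]
force: [-0.8, 0.3, -0.3]
finger_gap: 0.528
```

```bash
python3 - <<'E'
from h import *
eyenow();s=manip.sense();print(s["q"].round(3),s["finger_gap"],s["tcp_pos"])
cams.snapshot("top")
m=cams.camera_model("scene");im=cams.snapshot("scene")[...,::-1]
cv2.imwrite("pics/t3.png",cv2.hconcat([cv2.resize(im[73:153,291:371],(400,400),interpolation=2),cv2.resize(im[70:230,250:410],(400,400),interpolation=2)]))
def tcp(cx,cy,z,p):
    a=hang(0,0,0,p)[1]; return fr(*C,[[cx,cy,z]])[0],a
for a in((-.04,.045,.17,35),(-.07,.045,.25,52)):
    pos,Rt=tcp(*a);print(pos);
plan(*[tcp(-.06,.045,.20,45)[0]],Rt=tcp(-.06,.045,.20,45)[1],n=8)
E
```

```text
t 12.25 eye in cupboard [0.0621 0.047  0.2239] pitch 9.1 tool z [ 0.988  0.008 -0.157] tool x [0.157 0.    0.988] F [-0.8  0.3 -0.3]
[ 0.249  1.176  2.27   2.882  1.708 -1.648] 0.527664393691419 [0.47248517 0.29344937 0.12555355]
[0.44979214 0.27922915 0.17      ]
[0.42348627 0.26480691 0.25      ]
8 L [[8.3, 0.1, -7.5], [7.7, 0.1, -8.1], [7.0, 0.1, -8.7], [6.3, 0.1, -9.2], [5.6, 0.1, -9.7], [4.8, 0.1, -10.1], [4.0, 0.1, -10.4], [3.1, 0.2, -10.7]] 
Q [-0.05, -4.52, 0.02]
```

View pics/t3.png

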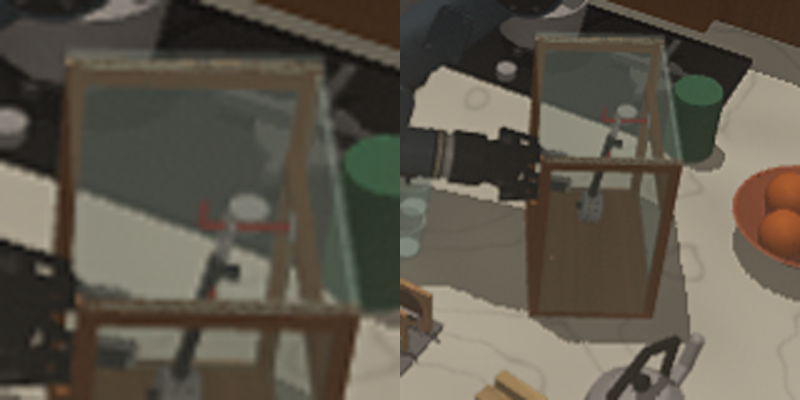

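Call:
drive_tool:
  linear:
    - [8.3,0.1,-8.5]
    - [7.7,0.1,-9]
    - [7,0.1,-9.5]
    - [6.3,0.1,-10]
    - [5.6,0.1,-10.5]
    - [4.8,0.1,-10.5]
    - [4,0.1,-10.5]
    - [3.1,0.2,-10.7]
  rot:
    - [0,-4.5,0]
    - [0,-4.5,0]
    - [0,-4.5,0]
    - [0,-4.5,0]
    - [0,-4.5,0]
    - [0,-4.5,0]
    - [0,-4.5,0]
    - [0,-4.5,0]
  hand: [45,45,45,45,45,45,45,45]

```text
t: 13.02
tcp_pos: [0.4307, 0.2668, 0.1986]
tool_rot: [0.9, 0.232, 0.357, -0.091]
force: [-0.0, 0.8, -0.2]
finger_gap: 0.527
```

```bash
cat >> h.py <<'E'
def tcp(cx,cy,z,p): return fr(*C,[[cx,cy,z]])[0],hang(0,0,0,p)[1]
E
python3 - <<'E'
from h import *
eyenow();s=manip.sense();print(s["q"].round(3),s["tcp_pos"],fr(0,0,-C[2],s["tcp_pos"]-[C[0],C[1],0]))
pos,Rt=tcp(-.10,.04,.32,82)
plan(pos,Rt=Rt,n=14)
E
```

```text
t 13.0167 eye in cupboard [0.0571 0.0437 0.2302] pitch 46.8 tool z [ 0.684  0.002 -0.729] tool x [0.729 0.003 0.684] F [-0.   0.8 -0.2]
[ 0.257  0.569  2.243  2.739  0.44  -1.386] [0.43069287 0.26682    0.19856455] [[-0.06271302  0.04330069  0.19856455]]
14 L [[4.0, 0.2, -8.1], [3.6, 0.2, -8.3], [3.3, 0.2, -8.5], [2.9, 0.2, -8.6], [2.5, 0.2, -8.7], [2.1, 0.2, -8.8], [1.7, 0.2, -8.9], [1.3, 0.2, -9.0], [1.0, 0.2, -9.0], [0.6, 0.2, -9.1], [0.2, 0.2, -9.1], [-0.2, 0.2, -9.1], [-0.6, 0.2, -9.1], [-1.0, 0.2, -9.0]] 
Q [-0.0, -2.51, 0.01]
```

Call:
drive_tool:
  linear:
    - [4,0.2,-8.1]
    - [3.6,0.2,-8.3]
    - [3.3,0.2,-8.5]
    - [2.9,0.2,-8.6]
    - [2.5,0.2,-8.7]
    - [2.1,0.2,-8.8]
    - [1.7,0.2,-8.9]
    - [1.3,0.2,-9]
    - [1,0.2,-9]
    - [0.6,0.2,-9.1]
    - [0.2,0.2,-9.1]
    - [-0.2,0.2,-9.1]
    - [-0.6,0.2,-9.1]
    - [-1,0.2,-9]
  rot:
    - [0,-2.5,0]
    - [0,-2.5,0]
    - [0,-2.5,0]
    - [0,-2.5,0]
    - [0,-2.5,0]
    - [0,-2.5,0]
    - [0,-2.5,0]
    - [0,-2.5,0]
    - [0,-2.5,0]
    - [0,-2.5,0]
    - [0,-2.5,0]
    - [0,-2.5,0]
    - [0,-2.5,0]
    - [0,-2.5,0]
  hand: [45,45,45,45,45,45,45,45,45,45,45,45,45,45]

```text
t: 14.18
tcp_pos: [0.4034, 0.2625, 0.2742]
tool_rot: [0.945, 0.255, 0.192, -0.074]
force: [-0.3, 1.1, 0.1]
finger_gap: 0.529
```

```bash
python3 - <<'E'
from h import *
eyenow();s=manip.sense();print(s["q"].round(3),s["tcp_pos"])
cams.snapshot("scene");m=cams.camera_model("scene")
for l in("infuser2_grip","infuser2_eye"):
    for d in cams.spot_point(l,"scene")[:3]: print(l,round(d["score"],2),np.round(d["at"]),onz(d["at"],m,.018)[0][:2])
plan([.43,-.255,.27],heading=-2,n=15)
E
```

```text
t 14.1833 eye in cupboard [0.0347 0.0574 0.2638] pitch 66.3 tool z [ 0.399  0.053 -0.915] tool x [0.916 0.016 0.4  ] F [-0.3  1.1  0.1]
[0.276 0.304 2.044 0.347 0.426 1.029] [0.40340461 0.26250604 0.27419631]
infuser2_grip 0.73 [214. 271.] [ 0.49053135 -0.27371572]
infuser2_eye 0.57 [248. 288.] [ 0.6102522  -0.27308327]
15 L [[-14.4, 30.5, -7.5], [-13.5, 31.1, -6.8], [-12.5, 31.7, -6.1], [-11.5, 32.2, -5.5], [-10.4, 32.6, -4.8], [-9.3, 33.1, -4.2], [-8.2, 33.4, -3.6], [-7.0, 33.7, -3.1], [-5.8, 34.0, -2.6], [-4.6, 34.2, -2.0], [-3.4, 34.4, -1.6], [-2.2, 34.5, -1.1], [-0.9, 34.6, -0.7], [0.4, 34.6, -0.3], [1.6, 34.6, 0.0]] 
Q [-0.61, -1.51, 2.12]
```

Call:
drive_tool:
  linear:
    - [-14.4,30.5,-7.5]
    - [-13.5,31.1,-6.8]
    - [-12.5,31.7,-6.1]
    - [-11.5,32.2,-5.5]
    - [-10.4,32.6,-4.8]
    - [-9.3,33.1,-4.2]
    - [-8.2,33.4,-3.6]
    - [-7,33.7,-3.1]
    - [-5.8,34,-2.6]
    - [-4.6,34.2,-2]
    - [-3.4,34.4,-1.6]
    - [-2.2,34.5,-1.1]
    - [-0.9,34,-0.7]
    - [0.4,30,-0.3]
    - [1.6,20,0]
    - [0,0,0]
  rot:
    - [-0.6,-1.5,2.1]
    - [-0.6,-1.5,2.1]
    - [-0.6,-1.5,2.1]
    - [-0.6,-1.5,2.1]
    - [-0.6,-1.5,2.1]
    - [-0.6,-1.5,2.1]
    - [-0.6,-1.5,2.1]
    - [-0.6,-1.5,2.1]
    - [-0.6,-1.5,2.1]
    - [-0.6,-1.5,2.1]
    - [-0.6,-1.5,2.1]
    - [-0.6,-1.5,2.1]
    - [-0.6,-1.5,2.1]
    - [-0.6,-1.5,2.1]
    - [-0.6,-1.5,2.1]
    - [0,0,0]
  hand: [40,40,40,40,40,40,40,40,40,40,40,40,40,40,40,40]

```text
t: 15.67
tcp_pos: [0.4322, -0.2521, 0.2576]
tool_rot: [1.0, -0.022, 0.006, -0.01]
force: [1.0, -0.6, -0.2]
finger_gap: 0.469
```

```bash
python3 - <<'E'
from h import *
s=manip.sense();print(s["q"].round(3),s["tcp_pos"],R.from_quat(s["tool_rot"]).as_matrix().round(3)[:,::2].T)
plan([.44,-.265,.20],heading=-2)
E
```

```text
[-0.762  0.429  1.79   0.028  0.927  0.835] [ 0.43220975 -0.25213142  0.25756073] [[ 0.999 -0.043  0.012]
 [ 0.012  0.019 -1.   ]]
2 x [3.8, 6.8, 28.7] [-0.57, -0.33, -0.23]
```

```bash
python3 - <<'E'
from h import *
m=cams.camera_model("wrist");im=cams.snapshot("wrist");cv2.imwrite("pics/w6.png",im[...,::-1])
for d in cams.regions_of("infuser2","wrist")[:2]: print(d["score"],d["rect"],d["pixels"].sum())
for l in("infuser2_grip","infuser2_eye"):
    for d in cams.spot_point(l,"wrist")[:2]: print(l,round(d["score"],2),np.round(d["at"]),onz(d["at"],m,.018)[0][:2])
E
```

```text
infuser2_grip 0.86 [296. 122.] [ 0.494454   -0.26538979]
```

View pics/w6.png

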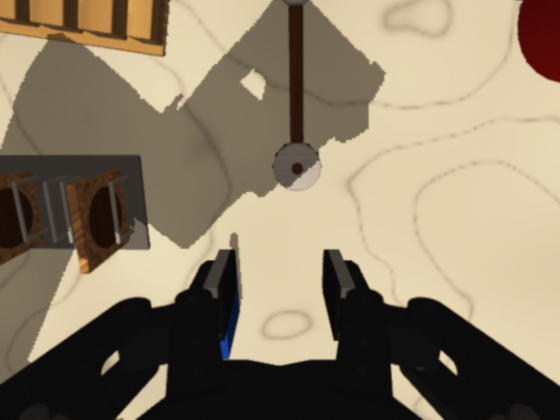

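```bash
python3 - <<'E'
from h import *
m=cams.camera_model("wrist")
a=onz((295,6),m,.023)[0];d=onz((297,167),m,.028)[0];b=onz((297,135),m,.023)[0];v=a-d;L=np.hypot(*v[:2]);u=v/L
print(a,b,d,"len .134?",L,np.degrees(np.arctan2(v[1],v[0])))
g=((a-.092*u)+(d+.042*u))/2;h=np.degrees(np.arctan2(v[1],v[0]));print("grip",g,h)
plan([g[0],g[1],.10],heading=h,n=6)
E
```

```text
[ 0.5832882  -0.25917145  0.023     ] [ 0.47948631 -0.25808302  0.023     ] [ 0.4515242  -0.25723501  0.028     ] len .134? 0.1317782289511081 -0.8419751591124366
grip [ 0.4924089  -0.25783586  0.02644856] -0.8419751591124366
6 L [[10.3, 2.2, 26.3], [10.4, 2.1, 26.3], [10.4, 2.0, 26.3], [10.4, 2.0, 26.3], [10.4, 1.9, 26.3], [10.5, 1.8, 26.3]] 
Q [-0.24, -0.06, -0.23]
```

Call:
drive_tool:
  linear:
    - [10.3,2.2,26]
    - [10.4,2.1,26]
    - [10.4,2,26]
    - [10.4,2,26]
    - [10,1.9,22]
    - [6,1.5,16]
    - [0,0,0]
    - [0,0,0]
  rot:
    - [-0.24,0,-0.23]
    - [-0.24,0,-0.23]
    - [-0.24,0,-0.23]
    - [-0.24,0,-0.23]
    - [-0.24,0,-0.23]
    - [-0.24,0,-0.23]
    - [0,0,0]
    - [0,0,0]
  hand: [45,45,45,45,45,45,45,45]

```text
t: 16.53
tcp_pos: [0.4893, -0.2432, 0.1131]
tool_rot: [1.0, 0.001, 0.006, -0.002]
force: [-0.6, -0.1, 0.5]
finger_gap: 0.526
```

```bash
python3 - <<'E'
from h import *
s=manip.sense();print(s["tcp_pos"],s["qd"].round(3))
m=cams.camera_model("wrist");im=cams.snapshot("wrist")
cv2.imwrite("pics/w7.png",im[...,::-1])
for l in("infuser2_grip","infuser2_eye"):
    for d in cams.spot_point(l,"wrist")[:2]: print(l,round(d["score"],2),np.round(d["at"]),onz(d["at"],m,.018)[0][:2])
# dark handle columns by row
hsv=cv2.cvtColor(im,cv2.COLOR_RGB2HSV)
for r in range(20,240,30):
    row=im[r,180:400].astype(int); br=(row[:,0]-row[:,2]>18)&(row.sum(1)<230)
    c=np.where(br)[0]+180; print(r,len(c),c.mean() if len(c) else None, onz((c.mean(),r),m,.023)[0][:2] if len(c) else "")
plan([.4924,-.2578,.078],heading=-.9,n=2)
E
```

```text
[ 0.48932619 -0.24317284  0.11311511] [ 0.026  0.021  0.02   0.009 -0.01  -0.008]
infuser2_grip 0.92 [322. 239.] [ 0.49575094 -0.26507222]
20 0 None 
50 28 334.5 [ 0.58706103 -0.2666887 ]
80 29 332.0 [ 0.5744268  -0.26608393]
110 28 330.5 [ 0.56128483 -0.2659276 ]
140 27 329.0 [ 0.54758043 -0.26577533]
170 27 327.0 [ 0.53325459 -0.26538478]
200 25 325.0 [ 0.51824308 -0.2649863 ]
230 24 322.5 [ 0.50247189 -0.26432422]
2 x [1.2, 6.8, 18.3] [-0.08, -0.39, 0.48]
```

```bash
python3 - <<'E'
from h import *
plan([.495,-.2642,.077],heading=-1.5,n=3)
E
```

```text
3 x [1.6, 6.6, 12.5] [-0.05, -0.26, 0.52]
```

Call:
drive_tool:
  linear:
    - [2,7,10]
    - [2,7,13]
    - [1.5,6,13]
    - [0,0,0]
  rot:
    - [0,-0.26,0.5]
    - [0,-0.26,0.5]
    - [0,-0.26,0.5]
    - [0,0,0]
  hand: [45,45,45,45]

```text
t: 17.02
tcp_pos: [0.4968, -0.2676, 0.08]
tool_rot: [1.0, -0.014, 0.003, 0.001]
force: [-0.3, -0.4, -0.1]
finger_gap: 0.527
```

```bash
python3 - <<'E'
from h import *
plan([.495,-.2642,.077],heading=-1.5,n=1)
E
```

```text
1 x [-1.9, -3.4, 3.0] [0.16, -0.35, -0.1]
```

Call:
drive_tool:
  linear:
    - [-1,-3.4,3.5]
    - [0,0,0.5]
    - [0,0,0.3]
    - [0,0,0.3]
    - [0,0,0]
    - [0,0,0]
    - [0,0,0]
    - [0,0,0]
    - [0,0,0]
  rot:
    - [0.16,-0.3,0]
    - [0,0,0]
    - [0,0,0]
    - [0,0,0]
    - [0,0,0]
    - [0,0,0]
    - [0,0,0]
    - [0,0,0]
    - [0,0,0]
  hand: [45,0,0,0,0,0,0,0,0]
  force: 60

```text
t: 17.77
tcp_pos: [0.4951, -0.2643, 0.074]
tool_rot: [1.0, -0.015, -0.001, -0.001]
force: [0.6, -0.8, -0.7]
finger_gap: 0.126
```

Call:
drive_tool:
  linear:
    - [0,0,-25]
    - [0,0,-35]
    - [0,0,-35]
    - [0,0,-35]
    - [0,0,-35]
    - [0,0,-35]
    - [0,0,-30]
    - [0,0,0]
  rot:
    - [0,0,0]
    - [0,0,0]
    - [0,0,0]
    - [0,0,0]
    - [0,0,0]
    - [0,0,0]
    - [0,0,0]
    - [0,0,0]
  hand: [0,0,0,0,0,0,0,0]

```text
t: 18.43
tcp_pos: [0.4945, -0.2637, 0.3112]
tool_rot: [1.0, -0.015, -0.004, -0.004]
force: [1.0, -1.6, -0.6]
finger_gap: 0.125
```

```bash
python3 - <<'E'
from h import *
s=manip.sense();print(s["tcp_pos"],s["finger_gap"])
m=cams.camera_model("wrist");im=cams.snapshot("wrist");cv2.imwrite("pics/w8.png",im[...,::-1])
g=im[:,250:310].astype(int)
for r in range(0,80,4): print(r,g[r,28],end=" ")
print()
for r in (80,160,230):
    c=np.where(im[r,220:340].astype(int).sum(1)<170)[0]+220;print(r,c.min(),c.max(),len(c))
pos,Rt=hang(-.045,0,.262,80);plan(pos,Rt=Rt,n=16)
E
```

```text
[ 0.4944736  -0.26366445  0.31115229] 0.1249965883923611
0 [124 113  91] 4 [126 114  92] 8 [127 114  93] 12 [128 115  93] 16 [128 116  94] 20 [126 115  93] 24 [97 88 79] 28 [111 101  93] 32 [93 83 76] 36 [75 67 61] 40 [72 55 41] 44 [51 26 14] 48 [50 25 12] 52 [51 26 13] 56 [51 26 14] 60 [51 27 15] 64 [49 26 13] 68 [51 27 15] 72 [50 25 12] 76 [50 26 13] 
80 262 294 33
160 263 293 31
230 265 292 28
16 L [[-5.1, -26.5, 0.8], [-4.2, -26.6, 0.8], [-3.3, -26.8, 0.8], [-2.4, -26.8, 0.9], [-1.6, -26.9, 0.9], [-0.7, -26.9, 0.9], [0.2, -27.0, 1.0], [1.1, -26.9, 1.0], [2.0, -26.9, 1.1], [2.9, -26.8, 1.2], [3.7, -26.7, 1.3], [4.6, -26.5, 1.4], [5.5, -26.4, 1.5], [6.3, -26.2, 1.6], [7.2, -25.9, 1.8], [8.0, -25.7, 1.9]] 
Q [0.12, 0.64, -1.9]
```

Call:
drive_tool:
  linear:
    - [-5.1,-26.5,0.8]
    - [-4.2,-26.6,0.8]
    - [-3.3,-26.8,0.8]
    - [-2.4,-26.8,0.9]
    - [-1.6,-26.9,0.9]
    - [-0.7,-26.9,0.9]
    - [0.2,-27,1]
    - [1.1,-26.9,1]
    - [2,-26.9,1.1]
    - [2.9,-26.8,1.2]
    - [3.7,-26.7,1.3]
    - [4.6,-26.5,1.4]
    - [5.5,-26.4,1.5]
    - [6.3,-26,1]
    - [7,-22,0]
    - [5,-14,0]
    - [0,0,0]
  rot:
    - [0.12,0.64,-1.9]
    - [0.12,0.64,-1.9]
    - [0.12,0.64,-1.9]
    - [0.12,0.64,-1.9]
    - [0.12,0.64,-1.9]
    - [0.12,0.64,-1.9]
    - [0.12,0.64,-1.9]
    - [0.12,0.64,-1.9]
    - [0.12,0.64,-1.9]
    - [0.12,0.64,-1.9]
    - [0.12,0.64,-1.9]
    - [0.12,0.64,-1.9]
    - [0.12,0.64,-1.9]
    - [0.12,0.64,-1.9]
    - [0.12,0.64,-1.9]
    - [0.12,0.64,-1.9]
    - [0,0,0]
  hand: [0,0,0,0,0,0,0,0,0,0,0,0,0,0,0,0,0]

```text
t: 19.9
tcp_pos: [0.4047, 0.1656, 0.2843]
tool_rot: [0.964, 0.255, 0.066, -0.032]
force: [0.2, 0.2, -1.0]
finger_gap: 0.121
```

```bash
sed -i 's/^EX,EZ=.*/EX,EZ=.113,.056/' h.py; python3 - <<'E'
from h import *
eyenow();print(manip.sense()["q"].round(3))
planeye([(-.045,.03,.258,64,6),(-.045,.042,.258,49,10)])
E
```

```text
t 19.9 eye in cupboard [-0.0143 -0.0296  0.2453] pitch 81.5 tool z [ 0.144  0.031 -0.989] tool x [0.989 0.014 0.145] F [ 0.2  0.2 -1. ]
[0.086 0.271 1.979 0.124 0.776 1.055]
L [[4.8, 2.2, 4.8], [4.9, 2.2, 5.2], [4.9, 2.2, 5.6], [4.9, 2.1, 6.0], [4.9, 2.1, 6.4], [4.9, 2.1, 6.8], [-0.3, -0.0, 3.5], [-0.4, 0.0, 3.5], [-0.4, 0.0, 3.6], [-0.4, -0.0, 3.6], [-0.4, -0.0, 3.6], [-0.4, 0.0, 3.6], [-0.4, 0.0, 3.7], [-0.5, -0.0, 3.7], [-0.5, -0.0, 3.7], [-0.5, 0.0, 3.7]] 
Q [[-0.3, 2.9, 0.1], [-0.3, 2.9, 0.1], [-0.3, 2.9, 0.1], [-0.3, 2.9, 0.1], [-0.3, 2.9, 0.1], [-0.3, 2.9, 0.1], [-0.0, 1.5, 0.0], [-0.0, 1.5, 0.0], [-0.0, 1.5, 0.0], [-0.0, 1.5, 0.0], [-0.0, 1.5, 0.0], [-0.0, 1.5, 0.0], [-0.0, 1.5, 0.0], [-0.0, 1.5, 0.0], [-0.0, 1.5, 0.0], [-0.0, 1.5, 0.0]]
```

Call:
drive_tool:
  linear:
    - [4.8,2.2,4.8]
    - [4.9,2.2,5.2]
    - [4.9,2.2,5.6]
    - [4.9,2.1,6.0]
    - [4.9,2.1,6.4]
    - [4.9,2.1,6.8]
    - [-0.3,0,3.5]
    - [-0.4,0,3.5]
    - [-0.4,0,3.6]
    - [-0.4,0,3.6]
    - [-0.4,0,3.6]
    - [-0.4,0,3.6]
    - [-0.4,0,3.7]
    - [-0.5,0,3.7]
    - [-0.5,0,3.7]
    - [-0.5,0,3.7]
  rot:
    - [-0.3,2.9,0.1]
    - [-0.3,2.9,0.1]
    - [-0.3,2.9,0.1]
    - [-0.3,2.9,0.1]
    - [-0.3,2.9,0.1]
    - [-0.3,2.9,0.1]
    - [0,1.5,0]
    - [0,1.5,0]
    - [0,1.5,0]
    - [0,1.5,0]
    - [0,1.5,0]
    - [0,1.5,0]
    - [0,1.5,0]
    - [0,1.5,0]
    - [0,1.5,0]
    - [0,1.5,0]
  hand: [0,0,0,0,0,0,0,0,0,0,0,0,0,0,0,0]

```text
t: 21.23
tcp_pos: [0.4483, 0.1702, 0.2093]
tool_rot: [0.916, 0.226, 0.322, -0.081]
force: [-0.1, -0.6, -1.5]
finger_gap: 0.122
```

```bash
python3 - <<'E'
from h import *
eyenow();print(manip.sense()["q"].round(3))
planeye([(-.045,.095,.260,50,6)])
E
```

```text
t 21.2333 eye in cupboard [ 0.0294 -0.052   0.2365] pitch 51.2 tool z [ 0.626 -0.007 -0.779] tool x [ 0.779 -0.015  0.626] F [-0.1 -0.6 -1.5]
[-0.021  0.501  2.26   2.188  0.385 -1.059]
L [[10.8, -1.0, 4.2], [10.8, -1.0, 4.2], [10.7, -0.9, 4.3], [10.7, -0.9, 4.3], [10.7, -0.9, 4.3], [10.7, -0.9, 4.4]] 
Q [[0.1, 0.2, -0.1], [0.1, 0.2, -0.1], [0.1, 0.2, -0.1], [0.1, 0.2, -0.1], [0.1, 0.2, -0.1], [0.1, 0.2, -0.1]]
```

Call:
drive_tool:
  linear:
    - [6.5,0,-7.5]
    - [6.5,0,-7.5]
    - [8,-1.4,7.5]
    - [8,-1.4,7.5]
    - [8,-1.4,7.5]
    - [8,-1.4,7.5]
    - [0,0,0]
    - [0,0,0]
  rot:
    - [0.1,0.2,-0.2]
    - [0.1,0.2,-0.2]
    - [0.1,0.2,-0.1]
    - [0.1,0.2,-0.1]
    - [0.1,0.2,-0.1]
    - [0.1,0.2,-0.1]
    - [0,0,0]
    - [0,0,0]
  hand: [0,0,0,0,0,0,0,0]

```text
t: 21.9
tcp_pos: [0.48, 0.1887, 0.2147]
tool_rot: [0.918, 0.227, 0.316, -0.084]
force: [-0.3, 0.1, -1.1]
finger_gap: 0.128
```

```bash
python3 - <<'E'
from h import *
eyenow();print(manip.sense()["q"].round(3))
planeye([(-.045,.095,.258,50,2)])
E
```

```text
t 21.9 eye in cupboard [ 0.0665 -0.0509  0.2404] pitch 51.9 tool z [ 0.617 -0.    -0.787] tool x [ 0.787 -0.017  0.617] F [-0.3  0.1 -1.1]
[ 0.031  0.498  2.159  1.979  0.309 -0.789]
L [[15.7, -2.2, 3.7], [15.7, -2.1, 4.0]] 
Q [[0.0, 0.9, -0.5], [0.0, 0.9, -0.5]]
```

Call:
drive_tool:
  linear:
    - [9,-1,-7]
    - [9,-1,-3]
    - [8,-1,4]
    - [8,-1,6]
    - [0,0,0]
    - [0,0,0]
  rot:
    - [0,0.4,-0.3]
    - [0,0.4,-0.3]
    - [0,0.4,-0.3]
    - [0,0.4,-0.3]
    - [0,0,0]
    - [0,0,0]
  hand: [0,0,0,0,0,0]

```text
t: 22.4
tcp_pos: [0.4972, 0.201, 0.2317]
tool_rot: [0.914, 0.233, 0.322, -0.082]
force: [-0.1, -0.0, -0.3]
finger_gap: 0.126
```

```bash
python3 - <<'E'
from h import *
eyenow();print(manip.sense()["q"].round(3))
planeye([(-.045,.095,.256,50,2)])
E
```

```text
t 22.4 eye in cupboard [ 0.0871 -0.0468  0.259 ] pitch 51.1 tool z [ 0.628 -0.002 -0.779] tool x [ 0.779 -0.002  0.628] F [-0.1 -0.  -0.3]
[ 0.06   0.472  2.104  1.799  0.277 -0.587]
L [[1.6, -0.7, 4.8], [1.5, -0.7, 4.8]] 
Q [[0.1, 0.6, -0.1], [0.1, 0.6, -0.1]]
```

Call:
drive_tool:
  linear:
    - [4.5,-1.2,4.5]
    - [1.5,-0.5,2]
    - [-6,0,7.9]
    - [-6,0,7.9]
    - [-6,0,7.9]
    - [-3,0,4]
    - [0,0,0]
  rot:
    - [0.1,0.5,-0.1]
    - [0.1,0.5,-0.1]
    - [0,0,0]
    - [0,0,0]
    - [0,0,0]
    - [0,0,0]
    - [0,0,0]
  hand: [0,0,0,0,0,0,0]

```text
t: 22.98
tcp_pos: [0.5017, 0.2048, 0.1912]
tool_rot: [0.912, 0.233, 0.326, -0.084]
force: [0.7, -0.1, -0.1]
finger_gap: 0.122
```

```bash
python3 - <<'E'
from h import *
eyenow();print(manip.sense()["q"].round(3))
planeye([(-.045,.096,.21,50,2)])
E
```

```text
t 22.9833 eye in cupboard [ 0.0927 -0.0454  0.2195] pitch 50.7 tool z [ 0.634 -0.    -0.774] tool x [ 0.774 -0.002  0.634] F [ 0.7 -0.1 -0.1]
[ 0.067  0.576  2.122  2.184  0.332 -0.982]
L [[-2.0, -0.1, 5.4], [-2.1, -0.1, 5.4]] 
Q [[0.0, 0.3, -0.0], [0.0, 0.3, -0.0]]
```

Call:
drive_tool:
  linear:
    - [-2,0,5.5]
    - [-2,0,5.5]
    - [-3.1,0,9.5]
    - [-3.1,0,9.6]
    - [-3.2,0,9.6]
    - [-3.3,0,9.6]
    - [-3.5,0,9.7]
    - [0,0,0]
  rot:
    - [0,0.3,0]
    - [0,0.3,0]
    - [0,4,0]
    - [0,4,0]
    - [0,4,0]
    - [0,4,0]
    - [0,4,0]
    - [0,0,0]
  hand: [0,0,0,0,0,0,0,0]

```text
t: 23.65
tcp_pos: [0.5275, 0.2167, 0.1359]
tool_rot: [0.837, 0.213, 0.49, -0.122]
force: [0.4, -0.0, -1.7]
finger_gap: 0.124
```

```bash
python3 - <<'E'
from h import *
eyenow();print(manip.sense()["q"].round(3))
planeye([(-.045,.115,.203,9,6)])
E
```

```text
t 23.65 eye in cupboard [ 0.1023 -0.0475  0.2069] pitch 29.4 tool z [ 0.871 -0.006 -0.491] tool x [0.491 0.001 0.871] F [ 0.4 -0.  -1.7]
[ 0.037  0.896  2.208  2.674  1.024 -1.555]
L [[-2.6, -0.4, 9.0], [-2.8, -0.4, 9.0], [-2.9, -0.4, 9.0], [-3.0, -0.4, 9.0], [-3.2, -0.4, 9.0], [-3.3, -0.4, 9.0]] 
Q [[0.1, 3.4, 0.0], [0.1, 3.4, 0.0], [0.1, 3.4, 0.0], [0.1, 3.4, 0.0], [0.1, 3.4, 0.0], [0.1, 3.4, 0.0]]
```

Call:
drive_tool:
  linear:
    - [-2.8,-0.4,9]
    - [-3,-0.4,9]
    - [-3.1,-0.4,9]
    - [-3.2,-0.4,9]
    - [-3.4,-0.4,9]
    - [-3.5,-0.4,9]
    - [0,0,0]
  rot:
    - [0.1,3.3,0]
    - [0.1,3.3,0]
    - [0.1,3.3,0]
    - [0.1,3.3,0]
    - [0.1,3.3,0]
    - [0.1,3.3,0]
    - [0,0,0]
  hand: [0,0,0,0,0,0,0]

```text
t: 24.23
tcp_pos: [0.566, 0.2406, 0.1007]
tool_rot: [0.738, 0.191, 0.626, -0.165]
force: [0.3, -0.2, -0.5]
finger_gap: 0.129
```

```bash
python3 - <<'E'
from h import *
eyenow();print(manip.sense()["q"].round(3))
im=cams.snapshot("scene")[...,::-1];cv2.imwrite("pics/s5.png",im);a=cv2.imread("pics/w8.png")
im2=cams.snapshot("top")[...,::-1]
cv2.imwrite("pics/t5.png",cv2.hconcat([cv2.resize(im[80:170,290:380],(400,400),interpolation=2),cv2.resize(im2[161:241,70:150],(400,400),interpolation=2)]))
E
```

```text
t 24.2333 eye in cupboard [ 0.1168 -0.0446  0.2032] pitch 9.3 tool z [ 0.987  0.009 -0.161] tool x [ 0.161 -0.003  0.987] F [ 0.3 -0.2 -0.5]
[ 0.057  1.152  2.102  2.693  1.51  -1.615]
```

View pics/t5.png

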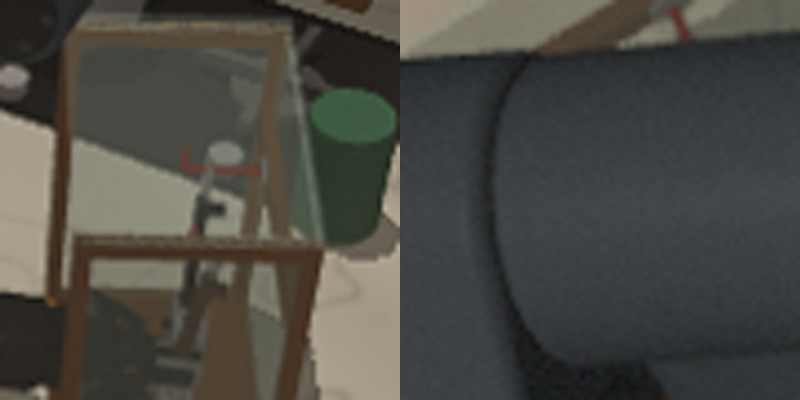

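Call:
drive_tool:
  linear:
    - [-1,0,0.5]
    - [0,0,0]
    - [0,0,0]
    - [0,0,0]
    - [0,0,0]
    - [0,0,-8]
    - [0,0,-12]
    - [0,0,-15]
    - [0,0,-15]
    - [0,0,0]
  rot:
    - [0,0,0]
    - [0,0,0]
    - [0,0,0]
    - [0,0,0]
    - [0,0,0]
    - [0,0,0]
    - [0,0,0]
    - [0,0,0]
    - [0,0,0]
    - [0,0,0]
  hand: [0,42,42,42,42,42,42,42,42,42]

```text
t: 25.17
tcp_pos: [0.5193, 0.2151, 0.1173]
tool_rot: [0.738, 0.192, 0.626, -0.164]
force: [0.1, 0.3, -0.6]
finger_gap: 0.487
```

Call:
drive_tool:
  linear:
    - [8.3,0.1,-8.5]
    - [7.7,0.1,-9]
    - [7,0.1,-9.5]
    - [6.3,0.1,-10]
    - [5.6,0.1,-10.5]
    - [4.8,0.1,-10.5]
    - [4,0.1,-10.5]
    - [3.1,0.2,-10.7]
  rot:
    - [0,-4.5,0]
    - [0,-4.5,0]
    - [0,-4.5,0]
    - [0,-4.5,0]
    - [0,-4.5,0]
    - [0,-4.5,0]
    - [0,-4.5,0]
    - [0,-4.5,0]
  hand: [42,42,42,42,42,42,42,42]

```text
t: 25.83
tcp_pos: [0.4701, 0.1844, 0.1896]
tool_rot: [0.905, 0.229, 0.346, -0.093]
force: [-1.2, 1.7, -0.8]
finger_gap: 0.49
```

```bash
python3 - <<'E'
from h import *
eyenow();s=manip.sense();print(s["q"].round(3),s["tcp_pos"],fr(0,0,-C[2],s["tcp_pos"]-[C[0],C[1],0]))
im=cams.snapshot("scene")[...,::-1];cv2.imwrite("pics/s6.png",im)
im2=cams.snapshot("top")[...,::-1];cv2.imwrite("pics/s6t.png",im2)
cv2.imwrite("pics/t6.png",cv2.hconcat([cv2.resize(im[70:190,270:390],(400,400),interpolation=2),cv2.resize(im2[145:245,60:160],(400,400),interpolation=2)]))
pos,Rt=tcp(-.11,-.04,.30,80)
plan(pos,Rt=Rt,n=16)
E
```

```text
t 25.8333 eye in cupboard [ 0.0536 -0.0484  0.2236] pitch 48.0 tool z [ 0.669  0.005 -0.743] tool x [ 0.743 -0.007  0.669] F [-1.2  1.7 -0.8]
[ 1.000e-03  5.870e-01  2.238e+00  2.353e+00  4.780e-01 -1.221e+00] [0.4700541  0.18437313 0.18957262] [[-0.06783426 -0.04791645  0.18957262]]
16 L [[2.5, -0.5, -6.8], [2.3, -0.5, -6.9], [2.0, -0.5, -7.0], [1.8, -0.5, -7.1], [1.5, -0.5, -7.1], [1.3, -0.5, -7.2], [1.0, -0.5, -7.2], [0.8, -0.5, -7.2], [0.5, -0.5, -7.3], [0.2, -0.5, -7.3], [-0.0, -0.5, -7.3], [-0.3, -0.5, -7.3], [-0.5, -0.5, -7.3], [-0.8, -0.5, -7.2], [-1.0, -0.5, -7.2], [-1.3, -0.5, -7.2]] 
Q [-0.02, -2.04, -0.01]
```

View pics/t6.png

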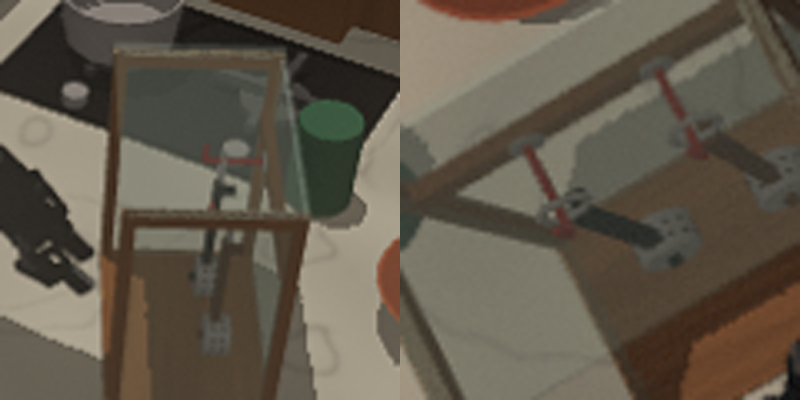

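Call:
drive_tool:
  linear:
    - [2.5,-0.5,-6.8]
    - [2.3,-0.5,-6.9]
    - [2,-0.5,-7]
    - [1.8,-0.5,-7.1]
    - [1.5,-0.5,-7.1]
    - [1.3,-0.5,-7.2]
    - [1,-0.5,-7.2]
    - [0.8,-0.5,-7.2]
    - [0.5,-0.5,-7.3]
    - [0.2,-0.5,-7.3]
    - [0,-0.5,-7.3]
    - [-0.3,-0.5,-7.3]
    - [-0.5,-0.5,-7.3]
    - [-0.8,-0.5,-7.2]
    - [-1,-0.5,-7.2]
    - [-1.3,-0.5,-7.2]
  rot:
    - [0,-2,0]
    - [0,-2,0]
    - [0,-2,0]
    - [0,-2,0]
    - [0,-2,0]
    - [0,-2,0]
    - [0,-2,0]
    - [0,-2,0]
    - [0,-2,0]
    - [0,-2,0]
    - [0,-2,0]
    - [0,-2,0]
    - [0,-2,0]
    - [0,-2,0]
    - [0,-2,0]
    - [0,-2,0]
  hand: [30,30,30,30,30,30,30,30,30,30,30,30,30,30,30,30]

```text
t: 27.27
tcp_pos: [0.4133, 0.1756, 0.2717]
tool_rot: [0.962, 0.256, 0.076, -0.06]
force: [-0.8, 0.2, -0.4]
finger_gap: 0.348
```

```bash
python3 - <<'E'
from h import *
eyenow();s=manip.sense();print(s["q"].round(3),s["tcp_pos"])
m=cams.camera_model("top");im=cams.snapshot("top");cv2.imwrite("pics/t7.png",im[...,::-1])
def rect(l,z):
    for d in cams.regions_of(l,"top")[:4]:
        ys,xs=np.where(d["pixels"]);P=onz(np.c_[xs,ys],m,z)[:,:2]
        c,sz,a=cv2.minAreaRect((P*1000).astype(np.float32));print(l,round(d["score"],2),d["rect"],"c",np.round(c,1),"sz",np.round(sz,1),"ang",round(a,2),len(xs))
rect("holder",.03);rect("drainer",.006);rect("coaster1",.05)
pos=[.36,-.02,.33];plan(pos,heading=0,n=13)
E
```

```text
t 27.2667 eye in cupboard [-0.0008 -0.0224  0.2366] pitch 79.0 tool z [ 0.175  0.079 -0.981] tool x [0.984 0.013 0.176] F [-0.8  0.2 -0.4]
[0.077 0.305 1.982 0.216 0.738 0.975] [0.41326306 0.17561783 0.2717152 ]
holder 0.98 [247.0, 171.5, 312.5, 207.9] c [615.3 -73.9] sz [168.2  88.3] ang 78.2 1859
drainer 0.82 [231.2, 241.4, 297.3, 280.2] c [424.5 -18.6] sz [180.1  99.1] ang 88.7 1785
coaster1 0.73 [252.1, 247.2, 256.2, 277.6] c [419.3   2.9] sz [13.3 71.2] ang 88.85 122
coaster1 0.73 [235.7, 246.4, 241.7, 270.8] c [432.2  47.9] sz [13.4 68.8] ang 89.18 127
coaster1 0.67 [285.0, 248.1, 293.5, 276.2] c [417.3 -86.9] sz [ 9.4 76.9] ang 83.95 97
coaster1 0.55 [326.0, 279.5, 333.7, 314.1] c [ 329.4 -192.7] sz [18.5 83.1] ang 87.93 200
13 L [[-10.0, 10.5, -7.2], [-9.7, 11.0, -7.0], [-9.3, 11.4, -6.8], [-9.0, 11.9, -6.5], [-8.6, 12.3, -6.3], [-8.1, 12.7, -6.1], [-7.7, 13.0, -5.9], [-7.2, 13.4, -5.7], [-6.8, 13.7, -5.5], [-6.3, 14.0, -5.3], [-5.8, 14.3, -5.1], [-5.3, 14.6, -4.9], [-4.7, 14.8, -4.7]] 
Q [-0.53, -0.7, 2.29]
```

```bash
python3 - <<'E'
from h import *
plan([.545,-.06,.27],heading=-11.8,n=11)
E
```

```text
11 L [[-0.2, 24.4, -1.7], [1.4, 24.4, -1.4], [3.0, 24.3, -1.1], [4.5, 24.1, -0.9], [6.1, 23.7, -0.6], [7.6, 23.3, -0.4], [9.1, 22.7, -0.3], [10.6, 22.1, -0.1], [12.0, 21.3, -0.0], [13.4, 20.5, 0.1], [14.7, 19.6, 0.1]] 
Q [-0.71, -0.77, 3.77]
```

Call:
drive_tool:
  linear:
    - [-5,24.4,-1.7]
    - [-3,24.4,-1.4]
    - [1,24.3,-1.1]
    - [4.5,24.1,-0.9]
    - [6.1,23.7,-0.6]
    - [7.6,23.3,-0.4]
    - [9.1,22.7,-0.3]
    - [10.6,22.1,-0.1]
    - [14,21.3,0]
    - [16,18,0.1]
    - [16,10,0.1]
    - [0,0,0]
    - [0,0,0]
  rot:
    - [-0.71,-0.77,3.77]
    - [-0.71,-0.77,3.77]
    - [-0.71,-0.77,3.77]
    - [-0.71,-0.77,3.77]
    - [-0.71,-0.77,3.77]
    - [-0.71,-0.77,3.77]
    - [-0.71,-0.77,3.77]
    - [-0.71,-0.77,3.77]
    - [-0.71,-0.77,3.77]
    - [-0.71,-0.77,3.77]
    - [-0.71,-0.77,3.77]
    - [0,0,0]
    - [0,0,0]
  hand: [60,60,60,60,60,60,60,60,60,60,60,60,60]

```text
t: 28.55
tcp_pos: [0.5322, -0.0613, 0.2463]
tool_rot: [0.993, -0.116, -0.025, -0.009]
force: [-0.3, 1.1, 0.1]
finger_gap: 0.703
```

```bash
python3 - <<'E'
from h import *
s=manip.sense();print(s["t"],s["tcp_pos"],s["qd"].round(3))
m=cams.camera_model("wrist");im=cams.snapshot("wrist");s2=manip.sense();print(s2["tcp_pos"]-s["tcp_pos"])
np.savez("hold.npz",rvec=m["rvec"],tvec=m["tvec"])
H=(.615,-.074,np.radians(-11.8))
w=im[...,::-1].copy()
for y in(-.06,-.02,.02,.06):
    for dy in(-.006,.006):
        p=proj(fr(*H,[[-.037,y+dy,.038],[.037,y+dy,.038]]),m).astype(int);cv2.line(w,tuple(map(int,p[0])),tuple(map(int,p[1])),(255,255,0),1)
p=proj(fr(*H,[[-.045,-.086,.038],[.045,-.086,.038],[.045,.086,.038],[-.045,.086,.038]]),m).astype(np.int32);cv2.polylines(w,[p],True,(0,255,0),1)
cv2.imwrite("pics/h0.png",w);cv2.imwrite("pics/hraw.png",im[...,::-1])
print(p)
E
```

```text
28.55 [ 0.53223256 -0.06127312  0.2463481 ] [-0.019  0.039 -0.022  0.01  -0.015 -0.004]
[2.93602203e-06 6.87302971e-05 2.83578755e-05]
[[382 134]
 [390   8]
 [155  17]
 [171 139]]
```

View pics/h0.png

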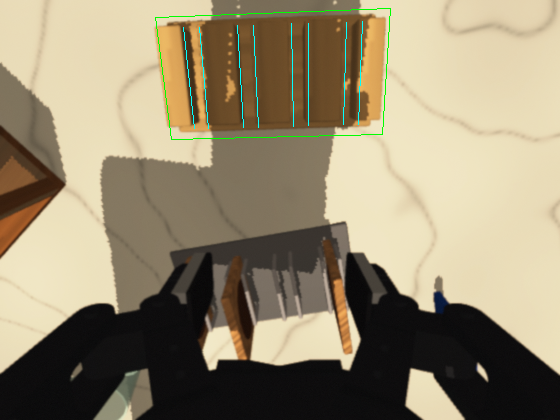

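```bash
cat > prof.py <<'E'
from h import *
d=np.load("hold.npz");m=cams.camera_model("wrist");m=dict(m,rvec=d["rvec"],tvec=d["tvec"])
im=cv2.imread("pics/hraw.png")
H=(.615,-.074,np.radians(-11.8))
xs=np.arange(-60,61)/1000;ys=np.arange(-100,101)/1000
def rectify(z):
    X,Y=np.meshgrid(xs,ys);P=fr(*H,np.c_[X.ravel(),Y.ravel(),np.full(X.size,z)])
    uv=proj(P,m).astype(np.float32).reshape(len(ys),len(xs),2)
    return cv2.remap(im,uv,None,cv2.INTER_LINEAR)
A=rectify(.038)
cv2.imwrite("pics/rect.png",cv2.resize(cv2.rotate(A,cv2.ROTATE_90_COUNTERCLOCKWISE),None,fx=4,fy=4,interpolation=2))
g=A.astype(float).sum(2)/3
for a,b in((-.035,-.015),(.005,.025)):
    sel=(xs>=a)&(xs<=b);p=g[:,sel].mean(1)
    print(a,b);print(" ".join(f"{int(y*1000)}:{v:.0f}" for y,v in zip(ys,p)))
print("along x at y=-72..-68, 0");
for c in(-74,72,0,40,-40):
    p=g[(ys>c/1000-.003)&(ys<c/1000+.003)].mean(0);print(c," ".join(f"{int(x*1000)}:{v:.0f}" for x,v in zip(xs,p) if abs(abs(x)-.042)<.014))
E
python3 prof.py
```

```text
-0.035 -0.015
-100:220 -99:220 -98:220 -97:220 -96:220 -95:220 -94:220 -93:220 -92:220 -91:220 -90:220 -89:220 -88:220 -87:220 -86:220 -85:220 -84:214 -83:188 -82:165 -81:162 -80:163 -79:163 -78:163 -77:164 -76:163 -75:160 -74:153 -73:133 -72:104 -71:91 -70:89 -69:89 -68:88 -67:87 -66:86 -65:85 -64:78 -63:64 -62:57 -61:55 -60:55 -59:58 -58:70 -57:79 -56:80 -55:80 -54:80 -53:81 -52:79 -51:73 -50:74 -49:75 -48:76 -47:75 -46:75 -45:75 -44:75 -43:74 -42:74 -41:73 -40:73 -39:73 -38:73 -37:73 -36:73 -35:72 -34:71 -33:70 -32:69 -31:68 -30:67 -29:66 -28:66 -27:66 -26:68 -25:68 -24:63 -23:58 -22:66 -21:79 -20:82 -19:82 -18:82 -17:82 -16:82 -15:82 -14:83 -13:82 -12:79 -11:73 -10:74 -9:75 -8:75 -7:75 -6:75 -5:75 -4:75 -3:74 -2:74 -1:73 0:73 1:73 2:73 3:73 4:73 5:72 6:71 7:70 8:68 9:67 10:67 11:66 12:66 13:66 14:67 15:69 16:71 17:78 18:83 19:83 20:83 21:83 22:83 23:83 24:82 25:73 26:59 27:53 28:56 29:66 30:73 31:75 32:75 33:75 34:75 35:75 36:75 37:77 38:79 39:77 40:74 41:73 42:73 43:73 44:73 45:72 46:71 47:70 48:69 49:68 50:67 51:67 52:68 53:70 54:73 55:82 56:115 57:151 58:163 59:163 60:157 61:1
[... 2981 characters left out ...]
46:110 -45:110 -44:110 -43:110 -42:110 -41:110 -40:107 -39:92 -38:78 -37:78 -36:77 -35:74 -34:68 -33:70 -32:73 -31:74 -30:74 -29:73 29:72 30:72 31:72 32:72 33:72 34:72 35:72 36:72 37:72 38:72 39:69 40:69 41:74 42:97 43:108 44:110 45:110 46:109 47:109 48:109 49:109 50:112 51:113 52:111 53:110 54:109 55:6 56:0
-40 -56:118 -55:118 -54:118 -53:118 -52:118 -51:118 -50:118 -49:118 -48:117 -47:118 -46:117 -45:117 -44:117 -43:117 -42:117 -41:117 -40:115 -39:104 -38:82 -37:76 -36:77 -35:75 -34:69 -33:68 -32:73 -31:74 -30:74 -29:74 29:72 30:73 31:73 32:73 33:73 34:73 35:72 36:72 37:72 38:72 39:73 40:77 41:79 42:87 43:104 44:107 45:106 46:106 47:106 48:106 49:106 50:106 51:105 52:76 53:0 54:0 55:0 56:0
```

View pics/rect.png

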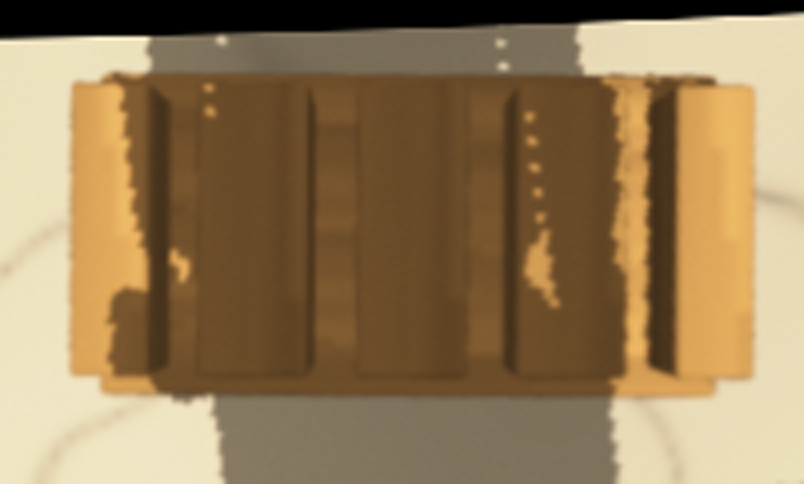

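```bash
cat >> h.py <<'E'
HD=(.6182,-.0715,np.radians(-11.8))
E
python3 - <<'E'
from h import *
plan([.40,-.087,.24],heading=-1.3,n=6)
E
```

```text
6 L [[-20.4, 9.3, 2.0], [-20.7, 8.6, 1.9], [-21.0, 7.8, 1.7], [-21.3, 7.1, 1.6], [-21.5, 6.3, 1.4], [-21.7, 5.6, 1.2]] 
Q [-0.16, 0.48, -2.0]
```

Call:
drive_tool:
  linear:
    - [-20.4,9.3,2]
    - [-20.7,8.6,1.9]
    - [-21,7.8,1.7]
    - [-21.3,7.1,1.6]
    - [-21.5,5,1.4]
    - [-16,3,1.2]
    - [0,0,0]
    - [0,0,0]
  rot:
    - [-0.16,0.48,-2]
    - [-0.16,0.48,-2]
    - [-0.16,0.48,-2]
    - [-0.16,0.48,-2]
    - [-0.16,0.48,-2]
    - [-0.16,0.48,-2]
    - [0,0,0]
    - [0,0,0]
  hand: [60,60,60,60,60,60,60,60]

```text
t: 29.27
tcp_pos: [0.3909, -0.0737, 0.2364]
tool_rot: [1.0, 0.002, -0.004, -0.007]
force: [-0.4, -0.6, -0.3]
finger_gap: 0.7
```

```bash
cat >> h.py <<'E'
def coasters():
    m=cams.camera_model("wrist");im=cams.snapshot("wrist")
    for d in cams.regions_of("coaster1","wrist")[:5]:
        ys,xs=np.where(d["pixels"]);P=onz(np.c_[xs,ys],m,.082)
        i=np.argsort(P[:,0]);k=max(3,len(i)//60)
        print("coaster",round(d["score"],2),np.round(d["rect"]),"x ends",P[i[:k],0].mean().round(4),P[i[-k:],0].mean().round(4),"y at ends",P[i[:k],1].mean().round(4),P[i[-k:],1].mean().round(4),"y range",P[:,1].min().round(4),P[:,1].max().round(4))
    return im,m
E
python3 - <<'E'
from h import *
s=manip.sense();print(s["tcp_pos"],R.from_quat(s["tool_rot"]).as_matrix()[:,0].round(3))
im,m=coasters()
cv2.imwrite("pics/ca.png",im[...,::-1])
P=fr(.4245,-.0186,np.radians(-1.3),[[-.038,-.069,.082],[.038,-.069,.082],[0,-.069,.082]]);print(P.round(3),proj(P,m).round(0))
for r in range(150,330,20):
    print(r," ".join(f"{int(v)}" for v in im[r,236:320:4].astype(int).sum(1)/3))
E
```

```text
[ 0.39091065 -0.07372779  0.23644286] [ 1.     0.004 -0.008]
coaster 0.93 [156. 108. 198. 218.] x ends 0.3868 0.46 y at ends 0.0061 -0.01 y range -0.0184 0.0099
coaster 0.74 [ 91.  93. 149. 206.] x ends 0.3981 0.4693 y at ends 0.0504 0.0427 y range 0.0164 0.0556
coaster 0.67 [395. 210. 447. 310.] x ends 0.3133 0.3903 y at ends -0.1877 -0.1631 y range -0.194 -0.1585
coaster 0.61 [291. 113. 312. 225.] x ends 0.383 0.4578 y at ends -0.0839 -0.0858 y range -0.0911 -0.0792
[[ 0.385 -0.087  0.082]
 [ 0.461 -0.088  0.082]
 [ 0.423 -0.088  0.082]] [[301. 221.]
 [306. 109.]
 [304. 167.]]
150 60 58 58 60 95 59 60 58 59 59 58 59 59 89 66 43 65 71 79 71 60
170 58 58 59 64 91 58 59 58 60 58 58 59 59 93 38 67 83 71 88 59 59
190 57 57 57 67 85 57 57 57 57 58 59 58 63 89 27 73 68 66 85 118 128
210 228 228 227 227 214 126 123 119 112 110 122 128 131 219 112 88 98 154 232 231 231
230 214 222 224 226 227 227 228 229 230 229 230 230 230 231 231 231 231 232 232 232 232
250 226 225 226 226 226 226 227 228 227 228 229 228 229 229 230 230 230 230 230 231 231
270 224 224 224 225 225 225 225 226 225 226 226 226 227 227 227 228 228 229 229 228 229
290 223 223 223 223 223 223 223 224 224 224 224 224 224 225 226 226 226 226 227 225 211
310 222 222 221 221 221 221 221 221 221 221 221 222 222 222 223 223 224 223 224 224 214
```

```bash
python3 - <<'E'
from h import *
plan([.4205,-.0855,.16],heading=-1.3,n=4)
E
```

```text
4 x [7.3, 3.2, 19.0] [-0.19, 0.12, 0.39]
```

Call:
drive_tool:
  linear:
    - [7.5,3.2,19]
    - [7.5,3.2,19]
    - [7.5,3,19]
    - [6,2,14]
    - [0,0,0]
    - [0,0,0]
  rot:
    - [-0.2,0.12,0.4]
    - [-0.2,0.12,0.4]
    - [-0.2,0.12,0.4]
    - [-0.2,0.12,0.4]
    - [0,0,0]
    - [0,0,0]
  hand: [36,36,36,36,36,36]

```text
t: 29.87
tcp_pos: [0.4302, -0.0858, 0.1638]
tool_rot: [1.0, -0.01, 0.007, 0.003]
force: [-0.4, -0.9, -0.1]
finger_gap: 0.416
```

```bash
python3 - <<'E'
from h import *
s=manip.sense();print(s["tcp_pos"],s["finger_gap"])
plan([.4205,-.0855,.122],heading=-1.3,n=3)
E
```

```text
[ 0.43023672 -0.08576407  0.16380226] 0.4159063548686868
3 x [-3.4, -0.1, 13.9] [0.11, -0.27, 0.04]
```

Call:
drive_tool:
  linear:
    - [-3.4,0,14]
    - [-3.4,0,14]
    - [-2.5,0,12]
    - [0,0,0]
    - [0,0,0]
  rot:
    - [0.1,-0.27,0]
    - [0.1,-0.27,0]
    - [0.1,-0.27,0]
    - [0,0,0]
    - [0,0,0]
  hand: [36,36,36,36,36]

```text
t: 30.28
tcp_pos: [0.4253, -0.0859, 0.1258]
tool_rot: [1.0, -0.008, 0.004, 0.002]
force: [0.2, 0.8, -0.4]
finger_gap: 0.427
```

```bash
python3 - <<'E'
from h import *
s=manip.sense();print(s["tcp_pos"],s["finger_gap"])
plan([.4205,-.0855,.122],heading=-1.3,n=1)
E
```

```text
[ 0.42532819 -0.08588219  0.12575801] 0.4267166626914953
1 x [-4.9, -0.3, 3.7] [0.2, -0.46, 0.33]
```

Close, then lift and measure the coaster in the hand.

Call:
drive_tool:
  linear:
    - [-5,0,3.7]
    - [0,0,0]
    - [0,0,0]
    - [0,0,0]
    - [0,0,0]
    - [0,0,0]
    - [0,0,0]
    - [0,0,0]
  rot:
    - [0.2,-0.46,0.3]
    - [0,0,0]
    - [0,0,0]
    - [0,0,0]
    - [0,0,0]
    - [0,0,0]
    - [0,0,0]
    - [0,0,0]
  hand: [36,0,0,0,0,0,0,0]
  force: 40

```text
t: 30.95
tcp_pos: [0.422, -0.0863, 0.1256]
tool_rot: [1.0, -0.011, 0.003, 0.002]
force: [-0.3, 0.7, -1.0]
finger_gap: 0.087
```

Call:
drive_tool:
  linear:
    - [0,0,-15]
    - [0,0,-25]
    - [0,0,-30]
    - [0,0,-30]
    - [0,0,-20]
    - [0,0,0]
  rot:
    - [0,0,0]
    - [0,0,0]
    - [0,0,0]
    - [0,0,0]
    - [0,0,0]
    - [0,0,0]
  hand: [0,0,0,0,0,0]

```text
t: 31.45
tcp_pos: [0.4203, -0.0857, 0.2488]
tool_rot: [1.0, -0.011, -0.0, -0.0]
force: [0.7, 0.0, 0.1]
finger_gap: 0.084
```

```bash
cat >> h.py <<'E'
def held(zt):
    "ends of the held coaster's upper edge in tool axes; zt = its tool z"
    s=manip.sense();R0=R.from_quat(s["tool_rot"]);m=cams.camera_model("wrist");im=cams.snapshot("wrist")
    r=R.from_rotvec(m["rvec"]);c=R0.inv().apply(-r.inv().apply(m["tvec"])-s["tcp_pos"])
    def totool(px):
        u=cv2.undistortPoints(np.asarray(px,float).reshape(-1,1,2),K(m),D(m))[:,0]
        d=R0.inv().apply(r.inv().apply(np.c_[u,np.ones(len(u))]));return c+d*((zt-c[2])/d[:,2])[:,None]
    for d in cams.regions_of("coaster1","wrist")[:5]:
        ys,xs=np.where(d["pixels"]);P=totool(np.c_[xs,ys])
        if abs(np.median(P[:,1]))<.02:
            i=np.argsort(P[:,0]);k=6
            print("held",round(d["score"],2),np.round(d["rect"]),"x",P[i[:k],0].mean().round(4),P[i[-k:],0].mean().round(4),"y",P[i[:k],1].mean().round(4),P[i[-k:],1].mean().round(4))
    return im
E
python3 - <<'E'
from h import *
s=manip.sense();print(s["tcp_pos"],s["finger_gap"],s["force"])
im=held(.122-.082);cv2.imwrite("pics/cb.png",im[...,::-1])
for r in range(100,330,15): print(r," ".join(f"{int(v)}" for v in im[r,256:304:3].astype(int).sum(1)/3))
E
```

```text
[ 0.42034182 -0.08568116  0.24877765] 0.08444993305233643 [0.7152034  0.0313575  0.13047975]
held 0.97 [265. 173. 291. 365.] x -0.0262 0.0505 y -0.0005 -0.0011
100 131 131 132 132 133 132 133 134 135 134 134 134 135 134 135 136
115 132 132 132 133 134 133 133 133 134 135 135 136 135 135 135 135
130 127 131 132 132 133 132 133 133 134 134 134 135 135 135 135 135
145 63 63 63 63 63 64 64 63 63 63 64 63 64 64 63 64
160 63 62 62 63 64 96 71 63 63 62 63 85 80 63 62 63
175 64 64 62 63 69 99 64 62 62 58 60 95 80 63 64 63
190 62 62 61 61 66 66 55 57 58 60 62 97 75 62 61 61
205 61 61 61 63 63 58 58 60 61 64 69 88 117 136 135 132
220 62 61 61 61 71 92 92 86 83 82 79 68 133 135 136 127
235 119 115 124 126 91 77 85 83 80 80 79 122 228 228 228 233
250 144 75 75 75 48 79 81 80 76 77 78 64 73 75 75 103
265 75 75 75 60 47 82 74 77 78 71 67 48 49 76 75 75
280 75 75 75 28 24 78 87 90 87 80 72 32 20 73 76 74
295 15 16 46 28 27 91 102 106 103 97 88 36 20 50 15 16
310 15 16 15 17 22 69 70 82 90 95 87 29 20 15 15 16
325 15 16 15 18 20 56 69 81 90 91 84 27 18 16 16 14
```

```bash
cat >> h.py <<'E'
def pxtool(px,zt):
    s=manip.sense();R0=R.from_quat(s["tool_rot"]);m=cams.camera_model("wrist")
    r=R.from_rotvec(m["rvec"]);c=R0.inv().apply(-r.inv().apply(m["tvec"])-s["tcp_pos"])
    u=cv2.undistortPoints(np.asarray(px,float).reshape(-1,1,2),K(m),D(m))[:,0]
    d=R0.inv().apply(r.inv().apply(np.c_[u,np.ones(len(u))]));return (c+d*((zt-c[2])/d[:,2])[:,None]).round(4)
E
python3 - <<'E'
from h import *
im=cv2.imread("pics/cb.png")
print([int(v) for v in im[165:235,279].astype(int).sum(1)/3])
for r in(195,200,205,240,255): 
    g=im[r,255:305].astype(int).sum(1)/3;print(r,[int(v) for v in g])
print(pxtool([[278,214],[278,218]],.0436),pxtool([[278,173],[278,183]],.1196), pxtool([[268,230],[288,230]],.0436))
E
```

```text
[63, 63, 62, 63, 63, 63, 63, 63, 63, 62, 62, 63, 65, 63, 63, 64, 67, 64, 65, 63, 61, 59, 60, 61, 58, 58, 58, 57, 57, 57, 58, 60, 65, 67, 70, 69, 70, 68, 65, 62, 61, 62, 67, 66, 62, 59, 60, 67, 77, 89, 91, 91, 90, 88, 86, 83, 82, 82, 80, 80, 80, 80, 80, 80, 80, 83, 84, 84, 84, 84]
195 [62, 62, 62, 62, 61, 62, 62, 62, 62, 62, 62, 61, 61, 66, 76, 71, 61, 57, 58, 59, 59, 58, 59, 59, 58, 57, 58, 58, 57, 57, 56, 55, 63, 83, 97, 97, 85, 70, 67, 76, 81, 81, 79, 69, 62, 62, 64, 74, 132, 215]
200 [61, 62, 61, 61, 63, 60, 61, 62, 62, 62, 61, 61, 63, 64, 67, 65, 62, 62, 64, 66, 67, 68, 69, 68, 69, 70, 68, 67, 65, 65, 63, 61, 63, 75, 92, 96, 93, 110, 123, 132, 135, 136, 136, 137, 136, 135, 132, 119, 145, 216]
205 [62, 61, 62, 62, 61, 61, 63, 61, 61, 62, 63, 61, 61, 63, 61, 58, 58, 57, 57, 58, 57, 59, 60, 60, 61, 61, 62, 64, 64, 66, 67, 69, 69, 73, 88, 91, 93, 117, 133, 135, 136, 136, 136, 135, 136, 135, 132, 140, 193, 228]
240 [204, 206, 201, 166, 136, 131, 133, 134, 135, 136, 139, 160, 189, 147, 91, 78, 80, 80, 81, 80, 80, 80, 79, 80, 80, 81, 82, 82, 82, 82, 82, 81, 78, 79, 130, 215, 236, 238, 238, 238, 238, 238, 238, 238, 238, 239, 238, 238, 238, 238]
255 [153, 94, 77, 76, 75, 75, 75, 75, 75, 75, 71, 54, 38, 46, 66, 74, 76, 76, 77, 77, 77, 77, 78, 78, 80, 81, 82, 84, 85, 86, 84, 84, 80, 75, 58, 38, 46, 65, 74, 75, 74, 75, 74, 74, 76, 75, 77, 116, 194, 229]
[[ 0.0354 -0.0009  0.0436]
 [ 0.0339 -0.0009  0.0436]] [[ 0.0359 -0.0011  0.1196]
 [ 0.03   -0.0011  0.1196]] [[ 0.0294 -0.0045  0.0436]
 [ 0.0294  0.0027  0.0436]]
```

```bash
cat >> h.py <<'E'
HD=(.6182,-.0720,np.radians(-11.8))
def slot(y,z,dx=.0023,n=None):
    p=fr(*HD,[[dx,y,0]])[0]; plan([p[0],p[1],z],heading=np.degrees(HD[2]),n=n)
    s=manip.sense();b=fr(0,0,-HD[2],s["tcp_pos"]-[HD[0],HD[1],0])[0];M=R.from_quat(s["tool_rot"]).as_matrix()
    print("now in holder: x err",round((b[0]-dx)*1000,1),"y err",round((b[1]-y)*1000,1),"z",b[2].round(4),"heading",np.degrees(np.arctan2(M[1,0],M[0,0])).round(2),"tilt",M[:2,2].round(4),"F",s["force"].round(1),"t",s["t"])
E
python3 - <<'E'
from h import *
slot(-.06,.20,n=8)
E
```

```text
8 L [[23.8, 5.2, 5.6], [23.9, 4.7, 5.7], [24.0, 4.1, 5.7], [24.1, 3.6, 5.7], [24.2, 3.0, 5.7], [24.2, 2.5, 5.7], [24.3, 1.9, 5.7], [24.3, 1.4, 5.8]] 
Q [-0.01, 0.04, 1.31]
now in holder: x err -194.5 y err 6.4 z 0.2462 heading -1.28 tilt [-0.0047  0.0024] F [ 0.3 -0.2 -0.6] t 31.55
```

Call:
drive_tool:
  linear:
    - [23.8,5.2,3]
    - [23.9,4.7,5.7]
    - [24,4.1,5.7]
    - [24.1,3.6,5.7]
    - [24.2,3,5.7]
    - [24.2,2.5,5.7]
    - [24,1.5,5.7]
    - [18,0,4]
    - [0,0,0]
    - [0,0,0]
  rot:
    - [0,0,1.3]
    - [0,0,1.3]
    - [0,0,1.3]
    - [0,0,1.3]
    - [0,0,1.3]
    - [0,0,1.3]
    - [0,0,1.3]
    - [0,0,1.3]
    - [0,0,0]
    - [0,0,0]
  hand: [0,0,0,0,0,0,0,0,0,0]

```text
t: 32.38
tcp_pos: [0.5974, -0.1253, 0.1779]
tool_rot: [0.994, -0.107, -0.022, -0.007]
force: [-0.4, -0.1, 0.1]
finger_gap: 0.087
```

```bash
python3 - <<'E'
from h import *
slot(-.06,.185,n=2)
E
```

```text
2 L [[5.7, 1.7, -3.8], [5.8, 1.7, -3.7]] 
Q [-0.27, 1.27, -0.23]
now in holder: x err -11.8 y err 3.5 z 0.1779 heading -12.24 tilt [-0.0415  0.0184] F [-0.4 -0.1  0.1] t 32.3833
```

Call:
drive_tool:
  linear:
    - [5.7,1.7,-3]
    - [5.8,1.7,0]
    - [0,0,0]
    - [0,0,0]
  rot:
    - [-0.27,1.27,-0.23]
    - [-0.27,1.27,-0.23]
    - [0,0,0]
    - [0,0,0]
  hand: [0,0,0,0]

```text
t: 32.72
tcp_pos: [0.604, -0.1301, 0.1772]
tool_rot: [0.995, -0.102, -0.003, -0.001]
force: [-1.0, 0.3, -0.2]
finger_gap: 0.085
```

```bash
python3 - <<'E'
from h import *
slot(-.06,.172,n=1)
E
```

```text
1 x [4.4, 0.2, 5.2] [-0.04, 0.36, 0.1]
now in holder: x err -4.3 y err 0.2 z 0.1772 heading -11.7 tilt [-0.0059  0.002 ] F [-1.   0.3 -0.2] t 32.7167
```

Call:
drive_tool:
  linear:
    - [4.5,0.2,6]
    - [0.5,0,4]
    - [0,0,0]
  rot:
    - [0,0.36,0.1]
    - [0,0,0]
    - [0,0,0]
  hand: [0,0,0]

```text
t: 32.97
tcp_pos: [0.6083, -0.1312, 0.1678]
tool_rot: [0.995, -0.103, 0.001, -0.0]
force: [0.3, 0.8, 0.5]
finger_gap: 0.09
```

```bash
python3 - <<'E'
from h import *
slot(-.06,.14,n=4)
E
```

```text
4 x [-0.0, 0.0, 7.0] [-0.01, -0.03, -0.0]
now in holder: x err 0.1 y err -0.0 z 0.1678 heading -11.81 tilt [0.002  0.0001] F [0.3 0.8 0.5] t 32.9667
```

Dead on; descend.

Call:
drive_tool:
  linear:
    - [0,0,7]
    - [0,0,7]
    - [0,0,7]
    - [0,0,7]
    - [0,0,0]
  rot:
    - [0,0,0]
    - [0,0,0]
    - [0,0,0]
    - [0,0,0]
    - [0,0,0]
  hand: [0,0,0,0,0]

```text
t: 33.38
tcp_pos: [0.608, -0.1311, 0.1369]
tool_rot: [0.995, -0.103, 0.001, -0.0]
force: [-0.3, -0.2, -0.0]
finger_gap: 0.088
```

```bash
python3 - <<'E'
from h import *
slot(-.06,.127,n=2);print(manip.sense()["ft_torque"])
E
```

```text
2 x [0.1, 0.0, 5.0] [-0.01, -0.05, -0.0]
now in holder: x err -0.2 y err 0.1 z 0.1369 heading -11.81 tilt [0.0018 0.0001] F [-0.3 -0.2 -0. ] t 33.3833
[-0.00358383  0.0017433   0.00529251]
```

Call:
drive_tool:
  linear:
    - [0,0,4]
    - [0,0,4]
    - [0,0,3]
    - [0,0,2]
  rot:
    - [0,0,0]
    - [0,0,0]
    - [0,0,0]
    - [0,0,0]
  hand: [0,0,0,0]

```text
t: 33.72
tcp_pos: [0.6082, -0.1311, 0.1262]
tool_rot: [0.995, -0.103, 0.0, -0.0]
force: [-4.9, 0.6, 18.5]
finger_gap: 0.086
```

```bash
python3 - <<'E'
from h import *
slot(-.06,.127,n=2)
E
```

```text
2 x [0.0, 0.1, -0.4] [-0.01, -0.03, 0.01]
now in holder: x err -0.0 y err 0.1 z 0.1262 heading -11.78 tilt [0.001  0.0002] F [-4.9  0.6 18.5] t 33.7167
```

Call:
drive_tool:
  linear:
    - [0,0,0]
    - [0,0,0]
    - [0,0,0]
    - [0,0,-20]
    - [0,0,-30]
    - [0,0,-30]
    - [0,0,-20]
  rot:
    - [0,0,0]
    - [0,0,0]
    - [0,0,0]
    - [0,0,0]
    - [0,0,0]
    - [0,0,0]
    - [0,0,0]
  hand: [24,24,24,24,24,24,30]

```text
t: 34.3
tcp_pos: [0.6056, -0.1302, 0.2232]
tool_rot: [0.995, -0.103, -0.006, -0.002]
force: [0.2, 0.1, 0.3]
finger_gap: 0.346
```

```bash
python3 - <<'E'
from h import *
print(manip.sense()["tcp_pos"],manip.sense()["finger_gap"])
plan([.4235,.003,.175],heading=-1.3,n=8)
E
```

```text
[ 0.60555722 -0.130245    0.22321058] 0.3464643587135326
8 L [[-25.6, -11.6, 6.4], [-25.3, -12.2, 6.3], [-25.1, -12.8, 6.3], [-24.8, -13.4, 6.2], [-24.5, -13.9, 6.2], [-24.2, -14.5, 6.1], [-23.8, -15.1, 6.1], [-23.5, -15.6, 6.1]] 
Q [-0.03, 0.08, -1.31]
```

Call:
drive_tool:
  linear:
    - [-25.6,-11.6,0]
    - [-25.3,-12.2,6.3]
    - [-25.1,-12.8,6.3]
    - [-24.8,-13.4,6.2]
    - [-24.5,-13.9,6.2]
    - [-24.2,-14.5,6.1]
    - [-23,-14,6.1]
    - [-16,-10,6]
    - [0,0,3]
    - [0,0,0]
  rot:
    - [0,0,-1.3]
    - [0,0,-1.3]
    - [0,0,-1.3]
    - [0,0,-1.3]
    - [0,0,-1.3]
    - [0,0,-1.3]
    - [0,0,-1.3]
    - [0,0,-1.3]
    - [0,0,0]
    - [0,0,0]
  hand: [36,36,36,36,36,36,36,36,36,36]

```text
t: 35.13
tcp_pos: [0.4298, -0.003, 0.1804]
tool_rot: [1.0, -0.009, 0.005, 0.002]
force: [0.7, -0.1, -0.4]
finger_gap: 0.421
```

```bash
python3 - <<'E'
from h import *
print(manip.sense()["tcp_pos"],manip.sense()["finger_gap"])
im,m=coasters()
plan([.4235,.003,.125],heading=-1.3,n=4)
E
```

```text
[ 0.42976471 -0.00300663  0.18035646] 0.4205891230209035
coaster 0.87 [491. 273. 559. 386.] x ends 0.3352 0.4071 y at ends -0.1765 -0.1328 y range -0.1808 -0.129
coaster 0.64 [254. 170. 276. 319.] x ends 0.3859 0.4717 y at ends 0.0076 0.0023 y range -0.0008 0.0118
4 x [-2.0, -1.7, 13.9] [0.06, -0.16, 0.06]
```

Call:
drive_tool:
  linear:
    - [-2,-2,14]
    - [-2,-2,14]
    - [-2,-2,14]
    - [-2,-1.5,12]
    - [0,0,0]
  rot:
    - [0,-0.16,0]
    - [0,-0.16,0]
    - [0,-0.16,0]
    - [0,-0.16,0]
    - [0,0,0]
  hand: [36,36,36,36,36]

```text
t: 35.65
tcp_pos: [0.4358, -0.0016, 0.1267]
tool_rot: [1.0, -0.012, 0.01, 0.005]
force: [-0.5, 0.0, 0.0]
finger_gap: 0.424
```

```bash
python3 - <<'E'
from h import *
print(manip.sense()["tcp_pos"],manip.sense()["finger_gap"])
plan([.4235,.0045,.125],heading=-1.5,n=1)
E
```

```text
[ 0.43582706 -0.00159278  0.12670215] 0.4244360027385076
1 x [-12.5, -5.8, 1.4] [0.55, -1.19, 0.15]
```

Call:
drive_tool:
  linear:
    - [-7,-3.5,1]
    - [-5,-2.5,0.8]
    - [0,0,0]
  rot:
    - [0.3,-0.6,0]
    - [0.3,-0.6,0]
    - [0,0,0]
  hand: [36,36,36]

```text
t: 35.9
tcp_pos: [0.4271, 0.0032, 0.125]
tool_rot: [1.0, -0.013, 0.002, -0.0]
force: [-0.8, 0.4, -0.3]
finger_gap: 0.421
```

```bash
python3 - <<'E'
from h import *
print(manip.sense()["tcp_pos"],manip.sense()["finger_gap"])
plan([.4235,.0045,.125],heading=-1.5,n=1)
E
```

```text
[0.42707293 0.00316501 0.12495648] 0.42104203729005985
1 x [-3.6, -1.2, -0.1] [-0.04, -0.18, 0.02]
```

Call:
drive_tool:
  linear:
    - [-4,-1.2,0]
    - [0,0,0]
    - [0,0,0]
    - [0,0,0]
    - [0,0,0]
    - [0,0,0]
    - [0,0,0]
    - [0,0,0]
  rot:
    - [0,-0.18,0]
    - [0,0,0]
    - [0,0,0]
    - [0,0,0]
    - [0,0,0]
    - [0,0,0]
    - [0,0,0]
    - [0,0,0]
  hand: [36,0,0,0,0,0,0,0]
  force: 40

```text
t: 36.57
tcp_pos: [0.4242, 0.0042, 0.1273]
tool_rot: [1.0, -0.013, 0.003, 0.0]
force: [0.7, -0.1, -0.0]
finger_gap: 0.09
```

Call:
drive_tool:
  linear:
    - [0,0,-15]
    - [0,0,-25]
    - [0,0,-30]
    - [0,0,-30]
    - [0,0,-20]
    - [0,0,0]
  rot:
    - [0,0,0]
    - [0,0,0]
    - [0,0,0]
    - [0,0,0]
    - [0,0,0]
    - [0,0,0]
  hand: [0,0,0,0,0,0]

```text
t: 37.07
tcp_pos: [0.4227, 0.0043, 0.2503]
tool_rot: [1.0, -0.013, -0.001, -0.001]
force: [0.4, 0.2, -0.4]
finger_gap: 0.084
```

```bash
cat >> h.py <<'E'
def endface(zb):
    "profile down the held coaster's end; zb tool z of its lower edge"
    im=cams.snapshot("wrist");g=im[:,274:283].astype(int).sum(2).mean(1)/3
    print("rows 195-240",[int(v) for v in g[195:240]])
    d=np.diff(g[200:235]);r=200+int(np.argmax(d))+1
    print("top-edge corner row",r,"tool x of end",pxtool([[278,r]],zb-.076)[0],"centre",(pxtool([[278,r]],zb-.076)[0][0]-.038).round(4))
    for row in(232,238):
        print(row,[int(v) for v in im[row,255:305].astype(int).sum(1)/3])
E
python3 - <<'E'
from h import *
print(manip.sense()["tcp_pos"],manip.sense()["finger_gap"])
endface(.1190)
slot(.02,.20,n=8)
E
```

```text
[0.42270726 0.00431397 0.25027157] 0.08355670312979036
rows 195-240 [59, 61, 63, 64, 64, 64, 61, 58, 57, 60, 63, 61, 56, 53, 56, 67, 78, 84, 85, 86, 85, 83, 81, 80, 78, 77, 76, 75, 75, 75, 75, 76, 77, 77, 78, 78, 78, 78, 77, 76, 76, 76, 76, 76, 76]
top-edge corner row 211 tool x of end [ 0.0367 -0.0009  0.043 ] centre -0.0013
232 [116, 135, 146, 149, 147, 132, 120, 119, 118, 116, 116, 116, 110, 87, 69, 67, 72, 75, 79, 80, 79, 80, 80, 79, 76, 76, 76, 75, 75, 75, 74, 74, 74, 73, 80, 100, 108, 100, 93, 92, 93, 97, 99, 100, 100, 100, 100, 100, 101, 100]
238 [216, 221, 225, 227, 228, 229, 229, 229, 229, 228, 229, 228, 220, 167, 101, 76, 74, 74, 76, 76, 75, 74, 76, 76, 78, 77, 76, 76, 78, 77, 77, 76, 74, 72, 85, 111, 123, 126, 126, 125, 125, 126, 126, 126, 126, 126, 126, 126, 126, 126]
8 L [[25.5, 6.5, 6.0], [25.6, 5.9, 6.0], [25.8, 5.3, 6.1], [25.9, 4.8, 6.1], [26.0, 4.2, 6.1], [26.1, 3.6, 6.1], [26.1, 3.0, 6.1], [26.2, 2.4, 6.1]] 
Q [-0.01, 0.03, 1.29]
now in holder: x err -209.8 y err 14.7 z 0.249 heading -1.51 tilt [-0.0036  0.0016] F [ 0.6  0.2 -0.4] t 37.1167
```

Call:
drive_tool:
  linear:
    - [25.5,6.5,3]
    - [25.6,5.9,6]
    - [25.8,5.3,6.1]
    - [25.9,4.8,6.1]
    - [26,4.2,6.1]
    - [26.1,3.6,6.1]
    - [27,4,4]
    - [24,2,0]
    - [0,0,0]
    - [0,0,0]
  rot:
    - [0,0.2,1.3]
    - [0,0.2,1.3]
    - [0,0.2,1.3]
    - [0,0.2,1.3]
    - [0,0.2,1.3]
    - [0,0.2,1.3]
    - [0,0.3,1.3]
    - [0,0.5,1]
    - [0,0.3,0]
    - [0,0,0]
  hand: [0,0,0,0,0,0,0,0,0,0]

```text
t: 37.95
tcp_pos: [0.6212, -0.0538, 0.1913]
tool_rot: [0.994, -0.106, 0.004, -0.002]
force: [-1.0, -0.5, -0.6]
finger_gap: 0.088
```

```bash
python3 - <<'E'
from h import *
slot(.02,.178,dx=.0012,n=2)
E
```

```text
2 x [1.0, -0.7, 6.7] [-0.15, -0.21, -0.17]
now in holder: x err -2.0 y err -1.5 z 0.1913 heading -12.14 tilt [0.0083 0.0034] F [-1.  -0.5 -0.6] t 37.95
```

Call:
drive_tool:
  linear:
    - [1,-0.8,9]
    - [1,-0.7,9]
    - [0,0,2]
    - [0,0,0]
  rot:
    - [-0.15,-0.21,-0.17]
    - [-0.15,-0.21,-0.17]
    - [0,0,0]
    - [0,0,0]
  hand: [0,0,0,0]

```text
t: 38.28
tcp_pos: [0.6191, -0.0513, 0.165]
tool_rot: [0.995, -0.102, -0.006, -0.001]
force: [0.0, 0.2, 0.0]
finger_gap: 0.084
```

```bash
python3 - <<'E'
from h import *
slot(.02,.135,dx=.0012,n=5)
E
```

```text
5 x [1.0, 0.1, 6.0] [0.0, 0.13, 0.01]
now in holder: x err -4.6 y err 0.5 z 0.165 heading -11.73 tilt [-0.0113  0.0022] F [0.  0.2 0. ] t 38.2833
```

Call:
drive_tool:
  linear:
    - [4,0.4,-1]
    - [1.5,0.2,0]
    - [0,0,0]
    - [0,0,0]
  rot:
    - [0,0.5,0.05]
    - [0,0.2,0]
    - [0,0,0]
    - [0,0,0]
  hand: [0,0,0,0]

```text
t: 38.62
tcp_pos: [0.6233, -0.0522, 0.1659]
tool_rot: [0.995, -0.102, -0.0, -0.0]
force: [0.4, -0.2, -0.9]
finger_gap: 0.086
```

```bash
python3 - <<'E'
from h import *
slot(.02,.135,dx=.0012,n=4)
E
```

```text
4 x [0.1, 0.1, 7.7] [0.0, 0.0, 0.02]
now in holder: x err -0.3 y err 0.4 z 0.1659 heading -11.73 tilt [-0.0001  0.    ] F [ 0.4 -0.2 -0.9] t 38.6167
```

Call:
drive_tool:
  linear:
    - [0.2,0.3,6]
    - [0.1,0.1,7]
    - [0,0,7]
    - [0,0,7]
    - [0,0,5]
    - [0,0,5]
    - [0,0,3]
    - [0,0,2]
  rot:
    - [0,0,0]
    - [0,0,0]
    - [0,0,0]
    - [0,0,0]
    - [0,0,0]
    - [0,0,0]
    - [0,0,0]
    - [0,0,0]
  hand: [0,0,0,0,0,0,0,0]

```text
t: 39.28
tcp_pos: [0.6248, -0.0531, 0.1283]
tool_rot: [0.995, -0.102, 0.002, 0.001]
force: [-2.4, -0.2, 8.1]
finger_gap: 0.085
```

```bash
python3 - <<'E'
from h import *
slot(.02,.128,dx=.0012,n=4)
E
```

```text
4 x [-0.4, -0.0, 0.1] [0.01, -0.06, 0.02]
now in holder: x err 1.4 y err -0.1 z 0.1283 heading -11.71 tilt [ 0.0038 -0.0015] F [-2.4 -0.2  8.1] t 39.2833
```

Call:
drive_tool:
  linear:
    - [-1.5,0,1]
    - [0,0,0]
    - [0,0,0]
    - [0,0,0]
    - [0,0,-20]
    - [0,0,-30]
    - [0,0,-30]
    - [0,0,-20]
  rot:
    - [0,0,0]
    - [0,0,0]
    - [0,0,0]
    - [0,0,0]
    - [0,0,0]
    - [0,0,0]
    - [0,0,0]
    - [0,0,0]
  hand: [0,24,24,24,24,24,24,30]

```text
t: 39.95
tcp_pos: [0.6196, -0.052, 0.2216]
tool_rot: [0.995, -0.102, -0.007, -0.001]
force: [0.8, 0.1, 1.2]
finger_gap: 0.344
```

```bash
python3 - <<'E'
from h import *
print(manip.sense()["tcp_pos"],manip.sense()["finger_gap"])
plan([.4335,.049,.185],heading=-1.5,n=8)
E
```

```text
[ 0.61962672 -0.05200434  0.22163252] 0.3441033762424232
8 L [[-25.3, -7.6, 4.9], [-25.1, -8.2, 4.9], [-24.9, -8.8, 4.8], [-24.7, -9.3, 4.8], [-24.5, -9.9, 4.7], [-24.3, -10.4, 4.7], [-24.1, -10.9, 4.7], [-23.8, -11.5, 4.6]] 
Q [-0.01, 0.09, -1.28]
```

Call:
drive_tool:
  linear:
    - [-25.3,-7.6,0]
    - [-25.1,-8.2,4.9]
    - [-24.9,-8.8,4.8]
    - [-24.7,-9.3,4.8]
    - [-24.5,-9.9,4.7]
    - [-24.3,-10.4,4.7]
    - [-24,-11,4.7]
    - [-21,-11.5,4.6]
    - [0,0,0]
    - [0,0,0]
  rot:
    - [0,0,-1.3]
    - [0,0,-1.3]
    - [0,0,-1.3]
    - [0,0,-1.3]
    - [0,0,-1.3]
    - [0,0,-1.3]
    - [0,0,-1.3]
    - [0,0,-1.2]
    - [0,0,0]
    - [0,0,0]
  hand: [36,36,36,36,36,36,36,36,36,36]

```text
t: 40.78
tcp_pos: [0.4323, 0.0498, 0.19]
tool_rot: [1.0, -0.009, -0.0, 0.001]
force: [0.3, -0.6, 0.2]
finger_gap: 0.42
```

```bash
python3 - <<'E'
from h import *
print(manip.sense()["tcp_pos"],manip.sense()["finger_gap"])
im,m=coasters()
plan([.4335,.049,.125],heading=-1.5,n=4)
E
```

```text
[0.43230867 0.04982926 0.19000609] 0.4196141645839922
coaster 0.8 [537. 271. 559. 361.] x ends 0.3433 0.4069 y at ends -0.1318 -0.1165 y range -0.1335 -0.1141
coaster 0.74 [271. 157. 286. 300.] x ends 0.3965 0.4796 y at ends 0.0526 0.0496 y range 0.0462 0.0573
4 x [0.1, 0.1, 16.3] [0.02, 0.01, 0.1]
```

Call:
drive_tool:
  linear:
    - [0,-0.5,16]
    - [-1,-0.5,16]
    - [-1,-0.5,16]
    - [-1,0,14]
    - [0,0,0]
  rot:
    - [0,0,0.1]
    - [0,0,0.1]
    - [0,-0.1,0.1]
    - [0,-0.1,0.1]
    - [0,0,0]
  hand: [36,36,36,36,36]

```text
t: 41.3
tcp_pos: [0.4409, 0.0476, 0.1273]
tool_rot: [1.0, -0.015, 0.007, 0.002]
force: [-0.1, -0.9, 0.5]
finger_gap: 0.423
```

```bash
python3 - <<'E'
from h import *
print(manip.sense()["tcp_pos"],manip.sense()["finger_gap"])
plan([.434,.0513,.125],heading=-1.5,n=1)
E
```

```text
[0.44089752 0.04759871 0.12728732] 0.42335034218986417
1 x [-7.0, -3.5, 2.2] [0.22, -0.8, -0.22]
```

Call:
drive_tool:
  linear:
    - [-6,-3,1.5]
    - [-2.5,-1.2,1]
    - [0,0,0]
    - [0,0,0]
    - [0,0,0]
    - [0,0,0]
    - [0,0,0]
    - [0,0,0]
    - [0,0,0]
    - [0,0,0]
  rot:
    - [0.2,-0.6,-0.2]
    - [0,-0.2,0]
    - [0,0,0]
    - [0,0,0]
    - [0,0,0]
    - [0,0,0]
    - [0,0,0]
    - [0,0,0]
    - [0,0,0]
    - [0,0,0]
  hand: [36,36,36,0,0,0,0,0,0,0]
  force: 40

```text
t: 42.13
tcp_pos: [0.4368, 0.051, 0.1274]
tool_rot: [1.0, -0.014, 0.004, 0.001]
force: [0.0, 0.5, -0.1]
finger_gap: 0.087
```

Call:
drive_tool:
  linear:
    - [0,0,-15]
    - [0,0,-25]
    - [0,0,-30]
    - [0,0,-30]
    - [0,0,-20]
    - [0,0,0]
  rot:
    - [0,0,0]
    - [0,0,0]
    - [0,0,0]
    - [0,0,0]
    - [0,0,0]
    - [0,0,0]
  hand: [0,0,0,0,0,0]

```text
t: 42.63
tcp_pos: [0.4346, 0.0512, 0.2504]
tool_rot: [1.0, -0.014, 0.0, 0.0]
force: [1.0, -0.1, -0.8]
finger_gap: 0.087
```

```bash
python3 - <<'E'
from h import *
print(manip.sense()["tcp_pos"],manip.sense()["finger_gap"])
endface(.1200)
slot(.06,.19,dx=.001,n=8)
E
```

```text
[0.43458467 0.05116729 0.25040027] 0.08717140658534782
rows 195-240 [53, 53, 53, 52, 54, 56, 59, 62, 63, 63, 64, 63, 60, 57, 56, 59, 62, 62, 58, 53, 54, 61, 72, 81, 84, 85, 85, 83, 81, 80, 78, 76, 76, 75, 75, 75, 75, 75, 75, 76, 77, 77, 78, 77, 76]
top-edge corner row 217 tool x of end [ 0.0342 -0.0009  0.044 ] centre -0.0038
232 [109, 78, 58, 56, 56, 56, 56, 57, 54, 56, 56, 56, 57, 60, 67, 70, 73, 73, 77, 74, 75, 75, 75, 74, 75, 75, 76, 78, 79, 79, 78, 76, 75, 70, 62, 59, 56, 57, 56, 56, 56, 56, 56, 56, 56, 57, 57, 57, 57, 56]
238 [113, 80, 58, 56, 56, 56, 56, 57, 56, 55, 56, 56, 55, 56, 61, 65, 70, 75, 78, 78, 79, 79, 78, 78, 78, 76, 75, 75, 74, 75, 74, 74, 72, 68, 62, 58, 56, 55, 56, 56, 56, 57, 56, 57, 55, 56, 57, 55, 55, 56]
8 L [[24.9, 7.4, 7.4], [25.1, 6.8, 7.4], [25.2, 6.3, 7.4], [25.3, 5.7, 7.4], [25.5, 5.1, 7.4], [25.6, 4.6, 7.4], [25.7, 4.0, 7.4], [25.7, 3.4, 7.4]] 
Q [0.0, 0.01, 1.27]
now in holder: x err -206.5 y err 22.9 z 0.2491 heading -1.61 tilt [-0.001  0.   ] F [ 0.5 -0.8 -0.2] t 42.6833
```

Call:
drive_tool:
  linear:
    - [24.9,7.4,3]
    - [25.1,6.8,7.4]
    - [25.2,6.3,7.4]
    - [25.3,5.7,7.4]
    - [25.5,5.1,7.4]
    - [25.6,4.6,6]
    - [27,5,5]
    - [26,4,0]
    - [0,0,0]
    - [0,0,0]
  rot:
    - [0,0.1,1.3]
    - [0,0.1,1.3]
    - [0,0.1,1.3]
    - [0,0.1,1.3]
    - [0,0.2,1.3]
    - [0,0.2,1.3]
    - [0,0.3,1.3]
    - [0,0.5,0.7]
    - [0,0.2,0]
    - [0,0,0]
  hand: [0,0,0,0,0,0,0,0,0,0]

```text
t: 43.52
tcp_pos: [0.6299, -0.0172, 0.185]
tool_rot: [0.995, -0.103, 0.001, -0.0]
force: [-1.7, 0.1, -1.1]
finger_gap: 0.087
```

```bash
python3 - <<'E'
from h import *
slot(.06,.168,dx=.0037,n=3)
E
```

```text
3 x [1.1, -1.3, 5.7] [-0.02, -0.03, -0.03]
now in holder: x err -3.5 y err -4.0 z 0.185 heading -11.88 tilt [0.0017 0.0005] F [-1.7  0.1 -1.1] t 43.5167
```

Call:
drive_tool:
  linear:
    - [1.6,-1.4,6]
    - [1.6,-1.4,6]
    - [1.5,-1.2,4]
    - [0,0,0]
    - [0,0,0]
  rot:
    - [0,0,0]
    - [0,0,0]
    - [0,0,0]
    - [0,0,0]
    - [0,0,0]
  hand: [0,0,0,0,0]

```text
t: 43.93
tcp_pos: [0.6303, -0.0122, 0.1627]
tool_rot: [0.995, -0.103, -0.005, -0.001]
force: [0.2, -0.2, -0.9]
finger_gap: 0.088
```

```bash
python3 - <<'E'
from h import *
slot(.06,.135,dx=.0037,n=4)
E
```

```text
4 x [1.1, 0.3, 6.9] [-0.01, 0.15, -0.0]
now in holder: x err -4.1 y err 1.0 z 0.1627 heading -11.82 tilt [-0.0102  0.003 ] F [ 0.2 -0.2 -0.9] t 43.9333
```

Call:
drive_tool:
  linear:
    - [4,0.9,-2]
    - [1.3,0.2,0]
    - [0,0,0]
    - [0,0,0]
  rot:
    - [0,0.45,0]
    - [0,0.15,0]
    - [0,0,0]
    - [0,0,0]
  hand: [0,0,0,0]

```text
t: 44.27
tcp_pos: [0.6351, -0.0138, 0.1658]
tool_rot: [0.995, -0.102, 0.001, -0.0]
force: [-0.2, -0.3, -0.3]
finger_gap: 0.086
```

```bash
python3 - <<'E'
from h import *
slot(.06,.135,dx=.0037,n=4)
E
```

```text
4 x [-0.3, 0.1, 7.7] [-0.01, -0.02, 0.01]
now in holder: x err 1.0 y err 0.4 z 0.1658 heading -11.76 tilt [0.0018 0.0005] F [-0.2 -0.3 -0.3] t 44.2667
```

Call:
drive_tool:
  linear:
    - [-0.6,0.3,6]
    - [-0.6,0.1,7]
    - [-0.4,0,7]
    - [-0.4,0,7]
    - [-0.3,0,5]
    - [0,0,5]
    - [0,0,3]
    - [0,0,2]
  rot:
    - [0,0,0]
    - [0,0,0]
    - [0,0,0]
    - [0,0,0]
    - [0,0,0]
    - [0,0,0]
    - [0,0,0]
    - [0,0,0]
  hand: [0,0,0,0,0,0,0,0]

```text
t: 44.93
tcp_pos: [0.6336, -0.014, 0.1278]
tool_rot: [0.995, -0.102, 0.002, -0.0]
force: [-3.2, 0.8, 6.8]
finger_gap: 0.089
```

```bash
python3 - <<'E'
from h import *
slot(.06,.128,dx=.0037,n=4)
E
```

```text
4 x [0.1, -0.0, -0.0] [-0.01, -0.06, 0.01]
now in holder: x err -0.5 y err -0.1 z 0.1278 heading -11.76 tilt [ 0.0044 -0.0004] F [-3.2  0.8  6.8] t 44.9333
```

Seated. Release, rise and back off for a check.

Call:
drive_tool:
  linear:
    - [0,0,0.5]
    - [0,0,0]
    - [0,0,0]
    - [0,0,0]
    - [0,0,-20]
    - [0,0,-30]
    - [0,0,-35]
    - [0,0,-35]
    - [-25,0,-10]
    - [-35,0,0]
    - [-35,0,0]
    - [-30,0,0]
    - [0,0,0]
  rot:
    - [0,0,0]
    - [0,0,0]
    - [0,0,0]
    - [0,0,0]
    - [0,0,0]
    - [0,0,0]
    - [0,0,0]
    - [0,0,0]
    - [0,0,0]
    - [0,0,0]
    - [0,0,0]
    - [0,0,0]
    - [0,0,0]
  hand: [0,24,24,24,24,24,24,24,40,40,40,40,40]

```text
t: 46.02
tcp_pos: [0.5072, 0.0116, 0.2563]
tool_rot: [0.995, -0.103, -0.001, -0.0]
force: [-0.3, -0.6, -0.1]
finger_gap: 0.467
```

```bash
python3 - <<'E'
from h import *
s=manip.sense();print(s["t"],s["tcp_pos"],s["finger_gap"])
m=cams.camera_model("wrist");im=cams.snapshot("wrist");cv2.imwrite("pics/end.png",im[...,::-1])
for d in cams.regions_of("coaster1","wrist")[:5]:
    ys,xs=np.where(d["pixels"]);P=onz(np.c_[xs,ys],m,.084);b=fr(0,0,-HD[2],P-[HD[0],HD[1],0])
    print(round(d["score"],2),np.round(d["rect"]),"holder x",b[:,0].min().round(4),b[:,0].max().round(4),"y",b[:,1].min().round(4),b[:,1].max().round(4))
for c in("scene","top"):
    cams.snapshot(c);mm=cams.camera_model(c)
    for l,z in(("coaster1",.008),("infuser1_eye",.2),("infuser2_eye",.2),("infuser1_grip",.09)):
        for d in cams.spot_point(l,c)[:4]:
            P=onz(d["at"],mm,z)[0];hc=fr(0,0,-HD[2],P-[HD[0],HD[1],0])[0];cc=fr(0,0,-C[2],P-[C[0],C[1],0])[0]
            print(c,l,round(d["score"],2),np.round(d["at"]),"world",P[:2].round(3),"holder",hc[:2].round(3),"cupb",cc[:2].round(3))
E
```

```text
46.0167 [0.50720771 0.0116343  0.25625128] 0.46671806560739504
0.91 [490. 268. 546. 370.] holder x -0.2828 -0.1795 y -0.179 -0.1097
0.9 [272.   0. 286.  90.] holder x -0.0423 0.0131 y 0.0564 0.0655
0.83 [409.   1. 467.  93.] holder x -0.0415 0.0141 y -0.0624 -0.0303
0.64 [319.   0. 346.  88.] holder x -0.0417 0.0132 y 0.0163 0.0324
scene coaster1 0.8 [296. 231.] world [ 0.629 -0.001] holder [-0.004  0.072] cupb [-0.018 -0.287]
scene coaster1 0.66 [188. 238.] world [ 0.34  -0.203] holder [-0.245 -0.185] cupb [-0.368 -0.326]
scene coaster1 0.62 [287. 241.] world [ 0.624 -0.053] holder [0.002 0.02 ] cupb [-0.047 -0.33 ]
scene coaster1 0.61 [270. 256.] world [ 0.606 -0.133] holder [ 0.001 -0.063] cupb [-0.101 -0.392]
scene infuser1_eye 0.66 [342. 249.] world [ 0.83  -0.133] holder [ 0.22  -0.017] cupb [ 0.095 -0.499]
scene infuser2_eye 0.29 [343. 246.] world [ 0.83  -0.122] holder [ 0.217 -0.006] cupb [ 0.1   -0.489]
top coaster1 0.7 [326. 291.] world [ 0.337 -0.187] holder [-0.252 -0.171] cupb [-0.363 -0.31 ]
top coaster1 0.61 [276. 192.] world [ 0.612 -0.057] holder [-0.009  0.013] cupb [-0.059 -0.328]
top coaster1 0.41 [262. 191.] world [ 0.617 -0.018] holder [-0.013  0.052] cupb [-0.037 -0.296]
top coaster1 0.39 [303. 193.] world [ 0.609 -0.135] holder [ 0.004 -0.063] cupb [-0.099 -0.395]
top infuser1_eye 0.18 [260. 262.] world [ 0.423 -0.022] holder [-0.201  0.009] cupb [-0.208 -0.206]
```

```bash
python3 - <<'E'
from h import *
m=cams.camera_model("wrist");im=cv2.imread("pics/end.png").astype(np.float32)
xs=np.arange(-56,-20)/1000
def prof(y,z,w=.002):
    v=0
    for dy in np.linspace(-w,w,5):
        uv=proj(fr(*HD,np.c_[xs,np.full(len(xs),y+dy),np.full(len(xs),z)]),m).astype(np.float32)
        v=v+cv2.remap(im,uv[None],None,1)[0].sum(1)/15
    return v
for y,z in((0,.038),(-.04,.038),(.04,.038),(.075,.038),(-.06,.084),(.02,.084),(.06,.084)):
    print(y,z," ".join(f"{int(x*1000)}:{v:.0f}" for x,v in zip(xs,prof(y,z))))
c=-R.from_rotvec(m["rvec"]).inv().apply(m["tvec"]);print(fr(0,0,-HD[2],c-[HD[0],HD[1],0]).round(3))
E
```

```text
0 0.038 -56:152 -55:159 -54:169 -53:170 -52:164 -51:148 -50:141 -49:145 -48:154 -47:160 -46:161 -45:159 -44:148 -43:137 -42:141 -41:149 -40:151 -39:152 -38:153 -37:149 -36:141 -35:146 -34:154 -33:156 -32:154 -31:152 -30:148 -29:126 -28:81 -27:59 -26:67 -25:73 -24:75 -23:75 -22:76 -21:75
-0.04 0.038 -56:222 -55:222 -54:222 -53:222 -52:222 -51:221 -50:221 -49:221 -48:221 -47:221 -46:221 -45:221 -44:221 -43:221 -42:221 -41:221 -40:221 -39:221 -38:221 -37:212 -36:176 -35:148 -34:152 -33:154 -32:153 -31:153 -30:153 -29:136 -28:95 -27:85 -26:127 -25:146 -24:148 -23:147 -22:147 -21:148
0.04 0.038 -56:113 -55:112 -54:113 -53:112 -52:112 -51:112 -50:113 -49:112 -48:112 -47:112 -46:112 -45:113 -44:112 -43:113 -42:112 -41:112 -40:112 -39:112 -38:112 -37:105 -36:86 -35:76 -34:80 -33:79 -32:78 -31:78 -30:75 -29:66 -28:54 -27:58 -26:69 -25:74 -24:75 -23:75 -22:75 -21:75
0.075 0.038 -56:103 -55:104 -54:105 -53:106 -52:106 -51:107 -50:107 -49:108 -48:109 -47:110 -46:111 -45:111 -44:112 -43:112 -42:113 -41:113 -40:113 -39:113 -38:112 -37:101 -36:83 -35:78 -34:82 -33:81 -32:79 -31:79 -30:76 -29:66 -28
[... 239 characters left out ...]
2 -34:222 -33:222 -32:221 -31:207 -30:151 -29:111 -28:106 -27:121 -26:134 -25:140 -24:140 -23:135 -22:130 -21:134
0.02 0.084 -56:114 -55:114 -54:114 -53:114 -52:114 -51:114 -50:114 -49:114 -48:114 -47:114 -46:114 -45:114 -44:114 -43:114 -42:113 -41:113 -40:113 -39:110 -38:90 -37:75 -36:78 -35:78 -34:77 -33:77 -32:70 -31:54 -30:54 -29:53 -28:52 -27:66 -26:78 -25:87 -24:95 -23:95 -22:91 -21:92
0.06 0.084 -56:114 -55:114 -54:113 -53:113 -52:113 -51:113 -50:113 -49:113 -48:113 -47:112 -46:112 -45:113 -44:112 -43:112 -42:112 -41:111 -40:110 -39:106 -38:88 -37:77 -36:81 -35:80 -34:77 -33:65 -32:50 -31:48 -30:47 -29:48 -28:55 -27:62 -26:69 -25:72 -24:71 -23:68 -22:66 -21:69
[[-0.047  0.059  0.328]]
```

Call:
drive_tool:
  linear:
    - [-25,8,0]
    - [-25,8,0]
    - [-20,8,0]
    - [0,0,0]
    - [0,0,0]
  rot:
    - [0,0,0]
    - [0,0,0]
    - [0,0,0]
    - [0,0,0]
    - [0,0,0]
  hand: [60,60,60,60,60]

```text
t: 47.03
tcp_pos: [0.4407, -0.0, 0.2558]
tool_rot: [0.995, -0.103, 0.006, 0.0]
force: [-0.0, 0.0, 0.5]
finger_gap: 0.699
```

```bash
python3 - <<'E'
from h import *
s=manip.sense();print(s["t"],s["tcp_pos"])
m=cams.camera_model("wrist");im=cams.snapshot("wrist")[...,::-1];cv2.imwrite("pics/end2.png",im);im=im.astype(np.float32)
xs=np.arange(-56,57)/1000
def prof(y,z,w=.0015):
    v=0
    for dy in np.linspace(-w,w,5):
        uv=proj(fr(*HD,np.c_[xs,np.full(len(xs),y+dy),np.full(len(xs),z)]),m).astype(np.float32)
        v=v+cv2.remap(im,uv[None],None,1)[0].sum(1)/15
    return v
for y,z in((0,.038),(-.04,.038),(.04,.038),(-.06,.084),(.02,.084),(.06,.084)):
    print(y,z," ".join(f"{int(x*1000)}:{v:.0f}" for x,v in zip(xs,prof(y,z)) if 24<abs(x*1000)<50))
c=-R.from_rotvec(m["rvec"]).inv().apply(m["tvec"]);print("cam",fr(0,0,-HD[2],c-[HD[0],HD[1],0]).round(3))
for y in(-.06,.02,.06):
    uv=proj(fr(*HD,[[0,y,.084]]),m)[0].round();r=int(uv[1]);print(y,uv,[int(v) for v in im[r,int(uv[0])-16:int(uv[0])+17].sum(1)/3])
E
```

```text
47.0333 [ 4.40723913e-01 -1.00698209e-05  2.55844514e-01]
0 0.038 -49:73 -48:91 -47:123 -46:136 -45:133 -44:91 -43:61 -42:56 -41:56 -40:59 -39:60 -38:61 -37:87 -36:123 -35:135 -34:136 -33:40 -32:0 -31:0 -30:0 -29:0 -28:0 -27:0 -26:0 -25:0 25:0 26:0 27:0 28:0 29:0 30:0 31:0 32:0 33:0 34:0 35:0 36:0 37:0 38:0 39:0 40:0 41:0 42:0 43:0 44:0 45:0 46:0 47:0 48:0 49:0
-0.04 0.038 -49:142 -48:142 -47:141 -46:141 -45:135 -44:107 -43:68 -42:57 -41:56 -40:56 -39:59 -38:61 -37:83 -36:118 -35:133 -34:136 -33:80 -32:0 -31:0 -30:0 -29:0 -28:0 -27:0 -26:0 -25:0 25:0 26:0 27:0 28:0 29:0 30:0 31:0 32:0 33:0 34:0 35:0 36:0 37:0 38:0 39:0 40:0 41:0 42:0 43:0 44:0 45:0 46:0 47:0 48:0 49:0
0.04 0.038 -49:72 -48:70 -47:70 -46:78 -45:100 -44:78 -43:58 -42:55 -41:57 -40:60 -39:60 -38:67 -37:96 -36:126 -35:136 -34:137 -33:42 -32:0 -31:0 -30:0 -29:0 -28:0 -27:0 -26:0 -25:0 25:0 26:0 27:0 28:0 29:0 30:0 31:0 32:0 33:0 34:0 35:0 36:0 37:0 38:0 39:0 40:0 41:0 42:0 43:0 44:0 45:0 46:0 47:0 48:0 49:0
-0.06 0.084 -49:121 -48:144 -47:147 -46:38 -45:0 -44:0 -43:0 -42:0 -41:0 -40:0 -39:0 -38:0 -37:0 -36:0 -35:0 -34:0 -
[... 601 characters left out ...]
-29:0 -28:0 -27:0 -26:0 -25:0 25:0 26:0 27:0 28:0 29:0 30:0 31:0 32:0 33:0 34:0 35:0 36:0 37:0 38:0 39:0 40:0 41:0 42:0 43:0 44:0 45:0 46:0 47:0 48:0 49:0
cam [[-0.118  0.035  0.327]]
-0.06 [431. -82.] [14, 15, 16, 14, 15, 14, 16, 15, 14, 15, 16, 16, 13, 15, 15, 15, 14, 14, 16, 15, 14, 14, 14, 15, 16, 16, 17, 14, 15, 15, 17, 15, 16]
0.02 [303. -83.] [207, 207, 207, 206, 206, 206, 206, 206, 206, 205, 205, 205, 206, 205, 204, 204, 204, 204, 205, 204, 203, 203, 203, 203, 203, 203, 202, 203, 203, 202, 202, 202, 202]
0.06 [238. -83.] [214, 214, 213, 213, 214, 214, 214, 214, 213, 214, 213, 214, 213, 213, 213, 214, 213, 213, 212, 213, 213, 213, 212, 212, 212, 212, 211, 211, 209, 206, 200, 194, 190]
```

Call:
drive_tool:
  linear:
    - [20,0,-10]
    - [30,0,-10]
    - [30,0,-10]
    - [25,0,-10]
    - [10,0,0]
    - [0,0,0]
    - [0,0,0]
  rot:
    - [0,0,0]
    - [0,0,0]
    - [0,0,0]
    - [0,0,0]
    - [0,0,0]
    - [0,0,0]
    - [0,0,0]
  hand: [60,60,60,60,60,60,60]

```text
t: 47.67
tcp_pos: [0.5632, -0.0237, 0.2985]
tool_rot: [0.995, -0.102, 0.008, 0.0]
force: [-0.5, 0.8, -0.5]
finger_gap: 0.703
```

```bash
python3 - <<'E'
from h import *
s=manip.sense();print(s["t"],s["tcp_pos"])
m=cams.camera_model("wrist");im=cams.snapshot("wrist")[...,::-1];cv2.imwrite("pics/end3.png",im);im=im.astype(np.float32)
xs=np.arange(-50,51)/1000
def prof(y,z,w=.0015):
    v=0
    for dy in np.linspace(-w,w,5):
        uv=proj(fr(*HD,np.c_[xs,np.full(len(xs),y+dy),np.full(len(xs),z)]),m).astype(np.float32)
        v=v+cv2.remap(im,uv[None],None,1)[0].sum(1)/15
    return v
for y,z in((0,.038),(-.04,.038),(-.06,.084),(.02,.084),(.06,.084)):
    print(y,z," ".join(f"{int(round(x*1000))}:{v:.0f}" for x,v in zip(xs,prof(y,z)) if 29<abs(x*1000)<48))
c=-R.from_rotvec(m["rvec"]).inv().apply(m["tvec"]);print("cam",fr(0,0,-HD[2],c-[HD[0],HD[1],0]).round(3))
E
```

```text
47.6667 [ 0.56323217 -0.02374806  0.29846808]
0 0.038 -47:108 -46:108 -45:108 -44:108 -43:108 -42:105 -41:94 -40:79 -39:74 -38:73 -37:70 -36:67 -35:70 -34:70 -33:71 -32:71 -31:71 -30:71 30:71 31:71 32:71 33:71 34:71 35:70 36:69 37:70 38:73 39:73 40:72 41:78 42:108 43:139 44:152 45:156 46:157 47:155
-0.04 0.038 -47:215 -46:215 -45:215 -44:215 -43:214 -42:210 -41:194 -40:166 -39:148 -38:145 -37:138 -36:133 -35:139 -34:143 -33:144 -32:144 -31:143 -30:144 30:142 31:141 32:141 33:141 34:141 35:139 36:125 37:99 38:82 39:83 40:103 41:126 42:160 43:193 44:202 45:203 46:203 47:202
-0.06 0.084 -47:218 -46:217 -45:216 -44:215 -43:213 -42:209 -41:205 -40:202 -39:200 -38:182 -37:137 -36:121 -35:128 -34:136 -33:139 -32:135 -31:129 -30:128 30:135 31:135 32:134 33:133 34:134 35:137 36:140 37:147 38:182 39:210 40:213 41:213 42:213 43:213 44:214 45:214 46:214 47:213
0.02 0.084 -47:108 -46:108 -45:107 -44:108 -43:107 -42:108 -41:108 -40:108 -39:106 -38:90 -37:62 -36:58 -35:63 -34:68 -33:71 -32:74 -31:71 -30:69 30:68 31:68 32:67 33:66 34:67 35:69 36:72 37:77 38:90 39:101 40:103 41:103 42:103 43:103 44:103 45:103 46:103 47:103
0.06 0.084 -47:108 -46:107 -45:108 -44:107 -43:107 -42:106 -41:106 -40:104 -39:93 -38:67 -37:56 -36:60 -35:66 -34:68 -33:68 -32:67 -31:80 -30:97 30:68 31:68 32:67 33:67 34:68 35:70 36:73 37:83 38:101 39:108 40:109 41:109 42:109 43:109 44:108 45:109 46:108 47:108
cam [[0.007 0.037 0.37 ]]
```

```bash
python3 - <<'E'
from h import *
a=cv2.imread("pics/s6t.png")[145:245,60:160].astype(int)
b=cams.snapshot("top")[...,::-1];cv2.imwrite("pics/fin.png",b)
print("cupboard region change since hanging:",np.abs(b[145:245,60:160].astype(int)-a).mean((0,1)), "t",manip.sense()["t"])
print(order.sign_off())
E
```

```text
cupboard region change since hanging: [6.0127 6.9989 7.6996] t 47.7667
the job is handed in; nothing more can be done
None
```

The tea things are put away and the job is handed in, at about 48 s of the 210 s allowed. The hand-in gave no verdict.

**Infusers:** I hung the black one on the left hook first, then the brown one on the right. The scene and top pictures taken after the second release show both eyes on their bars and both drums hanging free.

**Coasters:** Three were in the rack. They went into the holder slots at y = -60, +20 and +60. Each went in without resistance and was pressed until it met the floor at 7–18 N. In the last wrist picture all three end within about 0.5 mm of centred in the slot length.

**Left alone:** I did not touch the blue look-alike, and at no point handled the kettle, flask, sugar bowl or cups. I did not measure those other things again at the end.

**Checks that disagreed or fell short:**
- An earlier coaster check suggested they sat up to about 4 mm off centre, because the arm had drifted between the picture and the calibration reading. A further attempt pointed the camera past the holder. The last view, with the reading taken together with the picture, settled it.
- At the end the infuser-eye finder returned only wrong spots (low scores, or points near the kettle). So the hanging rests on the earlier pictures, plus a final comparison that found only a small average brightness change (6–8 of 255) around the cupboard since then. I did not view that last top picture.

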